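# Load the bead drying rack and start its fan

### The job

Load the drying rack and start its fan: first slide the fan's slider right down to off; then lay each square bead that is there in a free pocket midway between the rack's two uprights, and push a hanging rod through the near upright, the bead and the far upright until its wooden handle is up against the near upright. When every bead has its rod, slide the fan up to the brass marker; never handle beads or rods while the fan is on (if one must be put right, turn the fan off first), and leave the other things where they are.

Things in the scene. Friction and masses are not known exactly. Their poses are not given: they have to be found in the camera images.
- rack: Fixed wooden drying rack: two parallel plywood uprights (12 mm thick, 240 mm wide, 90 mm tall), a shelf 50 mm high between them. Origin on the table under its centre; x through the holes from the near upright (x -61 to -49 mm) to the far one (49 to 61), y along the uprights, z up. Three lanes, y -80, 0, 80: each has a 15 mm hole in both uprights, 70 mm above the table, and a 47 mm wide pocket between 6 mm high ribs on the shelf.
- hole0 (a point): Centre of the mouth of hole 0 (rack y = -80 mm) in the near upright's outer face; same axes as the rack
- hole1 (a point): Centre of the mouth of hole 1 (rack y = 0 mm) in the near upright's outer face; same axes as the rack
- hole2 (a point): Centre of the mouth of hole 2 (rack y = 80 mm) in the near upright's outer face; same axes as the rack
- board: Fixed thin wooden ware board, 360 x 340 x 6 mm, flat on the table; the rods start on it. Origin at the centre of its underside.
- rod0: Hanging rod, loose: square wooden handle 60 x 20 x 20 mm with a round aluminium rod, 10 mm diameter, 160 mm long, out of one end on its centre line; the last 12 mm taper to 5 mm. Origin at the handle's centre; x towards the tip (handle ends at x 30, tip at 190 mm). Lies level on any face of the handle; 56 to 91 g, balances inside the handle, about 20 mm from its centre.
- rod1: Hanging rod, loose: square wooden handle 60 x 20 x 20 mm with a round aluminium rod, 10 mm diameter, 160 mm long, out of one end on its centre line; the last 12 mm taper to 5 mm. Origin at the handle's centre; x towards the tip (handle ends at x 30, tip at 190 mm). Lies level on any face of the handle; 56 to 91 g, balances inside the handle, about 20 mm from its centre.
- rod2: Hanging rod, loose: square wooden handle 60 x 20 x 20 mm with a round aluminium rod, 10 mm diameter, 160 mm long, out of one end on its centre line; the last 12 mm taper to 5 mm. Origin at the handle's centre; x towards the tip (handle ends at x 30, tip at 190 mm). Lies level on any face of the handle; 56 to 91 g, balances inside the handle, about 20 mm from its centre.
- rod0_tip (a point): Tip of rod0's aluminium rod; same axes as the rod's body
- rod1_tip (a point): Tip of rod1's aluminium rod; same axes as the rod's body
- rod2_tip (a point): Tip of rod2's aluminium rod; same axes as the rod's body
- bead0: Square white ceramic bead, loose (may be absent): a block 40 x 40 mm and 50 mm long with a 24 mm round hole through its length; 120 g. Origin at its centre, x along the hole. Lies on any of its four long sides; lying in a pocket of the rack with its hole along the rack's x, its hole is in line with the lane's holes.
- bead1: Square white ceramic bead, loose (may be absent): a block 40 x 40 mm and 50 mm long with a 24 mm round hole through its length; 120 g. Origin at its centre, x along the hole. Lies on any of its four long sides; lying in a pocket of the rack with its hole along the rack's x, its hole is in line with the lane's holes.
- bead2: Square white ceramic bead, loose (may be absent): a block 40 x 40 mm and 50 mm long with a 24 mm round hole through its length; 120 g. Origin at its centre, x along the hole. Lies on any of its four long sides; lying in a pocket of the rack with its hole along the rack's x, its hole is in line with the lane's holes.
- controller: Fixed grey control box of the drying fan, 110 x 220 x 30 mm, on the table; origin at the centre of its underside, y along the slider's track towards more air, z up. On top a track 40 x 170 x 14 mm along the middle, with a row of pale scale bars beside it that grow longer towards more air.
- fan (a joint): Fan slider in m: 0 = off (its stop at the short-bar end of the scale), up to 0.12 = full (other stop). Moves along the controller's +y as it grows; stays where it is left; about 1.5 N to move.
- fan_top (a point): Centre of the top of the slider's black grip, 84.5 mm above the table. The grip is 28 mm across the track, 20 mm along it, and stands 40 mm above the track.
- marker: Small brass marker clip fixed on the controller beside the track, across from the bars, 24 x 12 x 8 mm, pointing to the track; origin at the underside of its pointed end, axes as the controller's. The grip is at the marker when their centres have the same controller y.
- bowl: Bystander: terracotta bowl, 80 mm across, 45 mm tall, origin under its centre
- jar: Bystander: glaze jar with white cap, 60 mm across, 85 mm tall, origin under its centre
- cup: Bystander: blue cup, 72 mm across, 80 mm tall, origin under its centre
- brush: Bystander: flat brush lying down, 200 mm long along its x, 42 mm wide, 20 mm high; origin under its middle
- rib: Bystander: dark wooden rib, 90 x 50 x 8 mm, lying flat, origin under its centre
- pot: Bystander: small terracotta pot, 90 mm across, 75 mm tall, origin under its centre
Mind the look-alikes: they are no part of the job. There is more than one size of the controller; the one meant has the size given above. Leave any green look-alike of the bead2 alone.

How it is judged:
By the outcome, as a careful person would: the job done as asked, in the order asked, and still so for the second after the job is handed in, with the robot touching nothing.
Of bead0, bead1, bead2 only 2 to 3 are there at a start; the rules pass over those that are not, and their reading is None.
At some moment in a run one of rod0, rod1, rod2 may be knocked a few centimetres aside while the robot is not near it.
Once in a run the grip may slacken for a moment while it holds something.
It also fails if it takes over 210 s, if anything falls off the work surface, if the arm or the gripper's body presses on something with over 40 N, if the wrist force passes 120 N, or if a joint passes its speed limit or range.

### The arm

A 7-joint arm with a two-finger parallel gripper is mounted at the origin on the work surface. World frame = base frame: x ahead of the robot, y to its left, z up, the work surface at z = 0. Lengths are in m, angles in rad, forces in N, time in s.
With the tool pointing down it reaches from about 0.4 to 0.925 m from the base axis. Payload 5.6 kg.
Tool frame: the origin (TCP) lies on the centre line of the jaws, within the pads' length; the fingertips stand 22 mm ahead of it and the grasp point (between the pads) lies 3 mm ahead of it (manip.finger_overhang is the distance from the TCP to the fingertips, in m); z points along the fingers, x is the direction in which the jaws open and shut, and the axes are right-handed (so a half turn about z gives the same grasp; the last joint's range is limited). The gripper opens to 85 mm and grips with 20 to 120 N. Pads are 22 mm wide; open, the fingers measure 114 mm over their backs; the gripper's body (76 mm by 85 mm) begins 54 mm behind the grasp point. The pads swing forward as they close: fully open they stand 13 mm farther back than shut.
Start: joints at [1.192, 0.468, -0.012, 1.603, 0.006, 1.071, -0.056], TCP at [0.214, -0.614, 0.253] pointing down, gripper open.
Joint ranges: [-2.53, 2.53], [-0.31, 2.02], [-1.57, 1.55], [0.28, 2.44], [-1.29, 4.43], [0.15, 1.84], [-2.92, 2.92]. Speed limits (rad/s): [2.57, 2.57, 3.14, 3.14, 3.14, 3.14, 3.14].

### API

Orientations are given as a unit quaternion [x, y, z, w].
In Python, from station import manip, viewer, ticket gives the robot as it stands. The module is installed in compiled form; this text tells all that it offers.
- The arm moves only by the shell command python3 -m crank 'ROWS' [OPENING]. ROWS is JSON, a list of rows, each an object with "translation": the shift along the tool's x, y, z in units of 500 mm (1.0 is 500 mm), a list of three; "yaw": the turn about the tool's z in units of 45 degrees (1.0 is 45 degrees). A call has 1 to 20 rows; each row is the pose to reach, as a shift and turn from the pose commanded when the call began, along the tool's axes at that moment; what a row does not reach only later rows make up. A row lasts 1/8 s, in which the tool goes at most 62.5 mm and 10.7 degrees, less where a joint would pass 70% of its speed; a pose out of reach is approached as far as the arm can. A call with a number of a shift or a turn outside -1 to 1 is refused whole. A call with a gripper value outside its range is refused whole. OPENING is the closure in counts, from 0 (fully open) to 255 (shut), set as the call begins (- or left out, the last holds). The fingers move at their own pace and stop on an object; the grip force is fixed at half the most. Time passes only in rows, so rows that repeat a pose let the fingers close. It gives the time, the measured TCP pose, the force and the opening at its end, in the units of the state.
- manip.observe(): the state, without advancing time (a new reading comes with each control period).
- viewer.grab_frame(name): name is "scene" or "top" or "wrist"; returns the picture (480x640x3 uint8, blue, green, red); there is no depth.
- viewer.calibration(name): a dict with "fx", "fy", "cx", "cy" (pixels), "k1" (the pictures are not rectified: a ray, as slopes to the right and down, at radius r is drawn at 1 + k1 r^2 times it, then the intrinsics apply), "rvec" (rotation vector, rad) and "tvec" (3), from world to camera coordinates, as OpenCV has them; the wrist camera has in their place "tool_from_camera" (4x4, takes a point from camera to tool coordinates, whose origin is the TCP and whose axes are the tool frame's). Camera axes: x right, y down, z forward; pixel columns grow to the right and rows downward; lengths in m; the calibration is good to about 2 mm. A picture is of the moment at which its call begins: read the wrist's pose just before it. calibration takes no time and is no camera call.
- ticket.sign_off(): hands the job in, once; it reports no verdict.
The state is a dict: "t": time; "joint_positions": joint angles; "qd": joint speeds; "effort": joint torques, N m; "eef_pos": TCP position; "ee_rot": TCP orientation; "contact_force": force on the tool from outside, world axes, zero at the start; "torque": the same for the moment, N m; "opening": opening from 0.0 (shut) to 1.0 (fully open).
Only numpy, scipy, OpenCV 4.12 (cv2) and the standard library are available. Lean on these libraries where they do the work, as an engineer would, in place of code of your own. Each camera call takes 0.05 s, during which the arm holds its last target. There are 200 camera calls.

## Working session

There is one attempt and no reset: what is moved stays moved. The work goes in short steps, Python scripts to look and compute and a shell command to move; the robot and the scene stay as the last step left them, time stands still between calls to the robot, and variables do not carry over. Pictures are saved under pics/ and viewed, about 12 in all and at most 16, crops included, and the job is handed in when it is done.

```bash
ls; mkdir -p pics
cat > h.py <<'E'
import numpy as np, cv2
from scipy.spatial.transform import Rotation as R
from station import manip, viewer, ticket
def pose():
    s=manip.observe(); return np.array(s['eef_pos']),R.from_quat(s['ee_rot'])
def cam(name):
    c=viewer.calibration(name)
    if 'rvec' in c:
        Rm=R.from_rotvec(np.ravel(c['rvec'])).as_matrix(); t=np.ravel(c['tvec'])
    else:
        p,r=pose(); T=np.array(c['tool_from_camera'])
        Rwc=r.as_matrix()@T[:3,:3]; o=p+r.as_matrix()@T[:3,3]
        Rm=Rwc.T; t=-Rm@o
    K=np.array([[c['fx'],0,c['cx']],[0,c['fy'],c['cy']],[0,0,1.]]); return K,np.array([c['k1'],0,0,0.]),Rm,t
def ray(C,uv):
    K,d,Rm,t=C; n=cv2.undistortPoints(np.array(uv,float).reshape(-1,1,2),K,d).reshape(-1,2)
    return -Rm.T@t, np.c_[n,np.ones(len(n))]@Rm
def onz(C,uv,z):
    o,d=ray(C,uv); return o+d*((z-o[2])/d[:,2:3])
def proj(C,P):
    K,d,Rm,t=C; return cv2.projectPoints(np.array(P,float).reshape(-1,1,3),cv2.Rodrigues(Rm)[0],t,K,d)[0].reshape(-1,2)
def totool(P):
    "world point -> tool-frame shift, in row units"
    p,r=pose(); return np.round(r.inv().apply(np.array(P)-p)/0.5,4)
E
python3 - <<'E'
from h import *
for n in ('scene','top','wrist'):
    C=cam(n); im=viewer.grab_frame(n); cv2.imwrite(f'pics/{n}0.png',im)
    print(n,C[0][0],-C[2].T@C[3],C[2][2])
print(manip.observe()); print(np.array(viewer.calibration('wrist')['tool_from_camera']).round(3))
E
```

```text
pics
scene [509.46924503   0.         325.77735654] [0.90486639 0.56316726 0.91919288] [-0.35761451 -0.54011084 -0.76183472]
top [505.05726045   0.         325.56666252] [ 0.19522304 -0.03664421  1.44609105] [ 0.20983742  0.00474071 -0.9777248 ]
wrist [423.07872825   0.         317.19072885] [ 0.27474169 -0.59344465  0.37358863] [-0.24389871 -0.08348459 -0.96620068]
{'t': 0.15, 'joint_positions': array([ 1.19196988,  0.46818372, -0.01163903,  1.60341333,  0.00602593,
        1.07137941, -0.05628627]), 'qd': array([ 0.00052496, -0.00178389,  0.00145299, -0.00390947,  0.00071267,
        0.00025382, -0.0002537 ]), 'effort': array([ 1.09194687e-03, -5.32792103e+01,  2.17013794e-02, -2.51553762e+01,
        1.15258075e-02,  5.56435829e-03,  2.30251862e-05]), 'eef_pos': array([ 0.21403534, -0.61333254,  0.2525509 ]), 'ee_rot': array([ 8.15335123e-01, -5.78988931e-01, -5.80031505e-04, -3.44648382e-04]), 'contact_force': array([ 0.78708514, -0.48731961,  0.41789911]), 'torque': array([ 0.09799917, -0.01186208,  0.02221681]), 'opening': 1.0016816889060136}
[[ 1.    -0.001  0.     0.001]
 [ 0.001  0.966  0.258 -0.064]
 [-0.    -0.258  0.966 -0.121]
 [ 0.     0.     0.     1.   ]]
```

View pics/scene0.png

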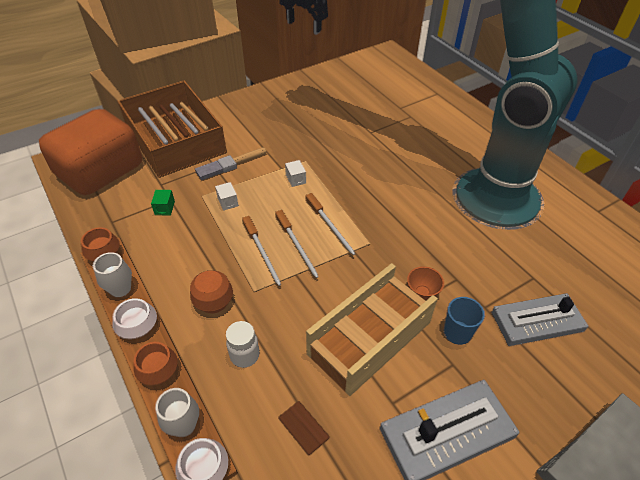

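View pics/top0.png

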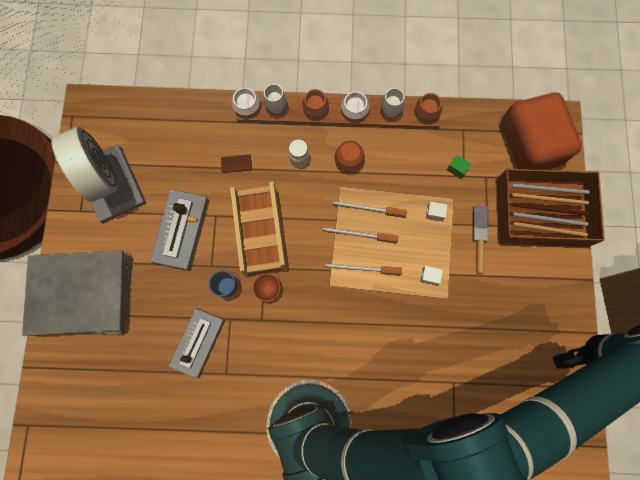

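The scene picture shows the rack at (372,325) and the ware board at (285,225) with three rods and two white beads at (227,195) and (295,173). There is a green cube at (163,202), which is a look-alike.
There are two slider boxes: a large one with a brass clip at (450,430) in scene and (180,230) in top, and a smaller one with no clip at (540,318) in scene and (197,343) in top. The large one should be the controller. I'll confirm this with a crop and its size.

Run:
```python
from h import *
t=cv2.imread('pics/top0.png'); s=cv2.imread('pics/scene0.png')
a=cv2.resize(t[170:390,140:300],None,fx=2.5,fy=2.5,interpolation=cv2.INTER_CUBIC)
b=cv2.resize(s[370:480,370:530],None,fx=2.5,fy=2.5,interpolation=cv2.INTER_CUBIC)
c=cv2.resize(t[180:300,320:460],(400,275),interpolation=cv2.INTER_CUBIC)
o=np.zeros((550,800,3),np.uint8); o[:,:400]=a; o[:275,400:]=b; o[275:,400:]=c
cv2.imwrite('pics/crop1.png',o)
C=cam('top')
hsv=cv2.cvtColor(t,cv2.COLOR_BGR2HSV)
def comps(m,amin,name,z,box=(0,0,640,480)):
    x0,y0,x1,y1=box; mm=np.zeros_like(m); mm[y0:y1,x0:x1]=m[y0:y1,x0:x1]
    cs,_=cv2.findContours(mm,cv2.RETR_EXTERNAL,cv2.CHAIN_APPROX_NONE)
    for c in cs:
        if cv2.contourArea(c)<amin: continue
        P=onz(C,c.reshape(-1,2),z)[:,:2]
        r=cv2.minAreaRect(P.astype(np.float32)*1000)
        print(name,cv2.minAreaRect(c)[0],'c',np.round(r[0],1),'size',np.round(r[1],1),'ang',round(r[2],1))
grey=((hsv[...,1]<70)&(hsv[...,2]>60)&(hsv[...,2]<235)).astype(np.uint8)
grey=cv2.morphologyEx(grey,cv2.MORPH_CLOSE,np.ones((7,7)))
comps(grey,300,'ctrl',0.03,(145,170,240,390))
wh=((hsv[...,1]<60)&(hsv[...,2]>170)).astype(np.uint8)
comps(wh,100,'bead',0.046,(330,180,460,300))
br=((hsv[...,0]<14)&(hsv[...,1]>140)).astype(np.uint8)
comps(br,40,'handle',0.026,(325,180,420,300))
```

```text
ctrl (195.80477905273438, 342.7294006347656) c [206.2 315.6] size [ 85.9 170.1] ang 69.6
ctrl (179.26414489746094, 229.57546997070312) c [523.9 392.2] size [114.9 220.1] ang 80.3
bead (431.5882873535156, 274.1470947265625) c [ 416.5 -329.1] size [52.7 38.8] ang 77.8
bead (437.310791015625, 209.1351318359375) c [ 606.  -347.3] size [49.3 39. ] ang 81.4
handle (391.0, 270.5) c [ 426.1 -218.5] size [20.2 56.9] ang 0.7
handle (387.17999267578125, 237.739990234375) c [ 520.9 -206.6] size [57.7 21. ] ang 83.7
handle (395.9189147949219, 211.9864959716797) c [ 598.8 -231.4] size [57.8 20.9] ang 82.2
```

View pics/crop1.png

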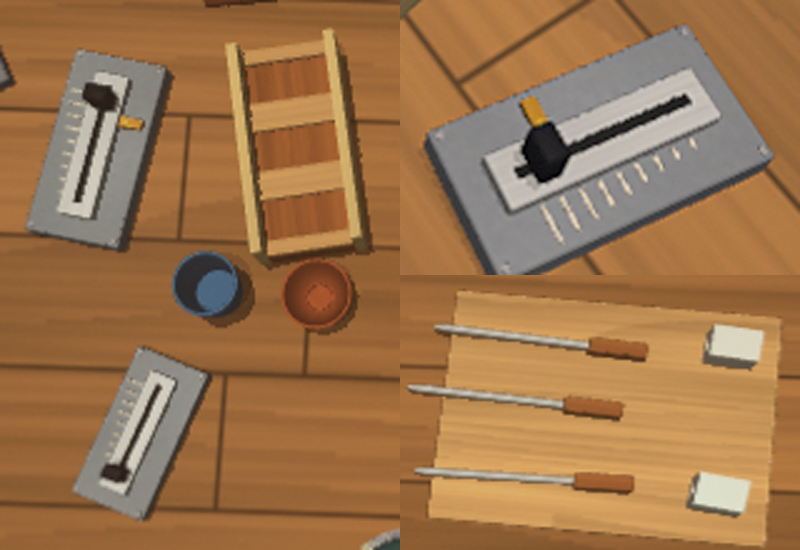

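The crop shows the 220 mm box measuring 115 x 220, with a brass clip at crop (130,123) and the grip at the long-bar end. That fits the description, so this is the controller. The other box measures 86 x 170 and is a look-alike. Its +y (longer bars) points away from the robot. The rack pockets are empty and there are only two beads, so two rods are needed. Next I'll get the axes, rack and slider numbers.

```bash
cat > m1.py <<'E'
from h import *
t=cv2.imread('pics/top0.png'); s=cv2.imread('pics/scene0.png')
C=cam('top'); S=cam('scene')
hsv=cv2.cvtColor(t,cv2.COLOR_BGR2HSV)
def axis(mask,z,box,C,k=0):
    x0,y0,x1,y1=box; mm=np.zeros_like(mask); mm[y0:y1,x0:x1]=mask[y0:y1,x0:x1]
    if k: mm=cv2.morphologyEx(mm,cv2.MORPH_CLOSE,np.ones((k,k)))
    cs,_=cv2.findContours(mm,cv2.RETR_EXTERNAL,cv2.CHAIN_APPROX_NONE); out=[]
    for c in sorted(cs,key=cv2.contourArea)[::-1][:3]:
        P=onz(C,c.reshape(-1,2),z)[:,:2].astype(np.float32)*1000
        r=cv2.minAreaRect(P); b=cv2.boxPoints(r); e=b[1]-b[0]; f=b[2]-b[1]
        L=e if np.hypot(*e)>np.hypot(*f) else f
        a=np.degrees(np.arctan2(L[1],L[0]))%180
        print(cv2.contourArea(c),np.round(r[0],1),np.round(sorted(r[1]),1),'long axis deg',round(a,1))
    return mm
grey=((hsv[...,1]<70)&(hsv[...,2]>60)&(hsv[...,2]<235)).astype(np.uint8)
print('ctrl');axis(grey,0.03,(145,185,215,275),C,7)
for nm,im,CC,box in (('top',t,C,(160,190,210,260)),('scene',s,S,(390,395,510,460))):
    h=cv2.cvtColor(im,cv2.COLOR_BGR2HSV)
    print(nm,'brass');axis(((h[...,0]>12)&(h[...,0]<30)&(h[...,1]>150)&(h[...,2]>120)).astype(np.uint8),0.038,box,CC)
    print(nm,'black');axis((h[...,2]<50).astype(np.uint8),0.0845,box,CC)
print('rack')
print(hsv[225,237],hsv[225,278],hsv[215,257])
pale=((hsv[...,0]>18)&(hsv[...,0]<30)&(hsv[...,2]>175)).astype(np.uint8)
axis(pale,0.09,(225,175,295,280),C)
for q in ([232,43],[258,258],[330,32],[363,245]): print(q,onz(C,np.array(q)/2.5+[140,170],0.09)*1000)
wh=((hsv[...,1]<60)&(hsv[...,2]>170)).astype(np.uint8)
print('bead');axis(wh,0.046,(330,180,460,300),C)
br=((hsv[...,0]<14)&(hsv[...,1]>140)).astype(np.uint8)
print('handle');axis(br,0.026,(325,180,420,300),C)
E
python3 m1.py
```

```text
ctrl
2822.5 [523.9 392.2] [114.9 220.1] long axis deg 170.3
0.0 [400.1 282.3] [0. 0.] long axis deg 0.0
top brass
388.5 [500.4 321.2] [ 42.3 125.7] long axis deg 2.1
118.5 [603.9 442.6] [26.  66.3] long axis deg 2.2
95.5 [639. 357.] [25.9 97.9] long axis deg 76.0
top black
76.5 [571.6 380.9] [25.3 39.2] long axis deg 47.7
0.5 [521.1 384.4] [2.8 2.9] long axis deg 2.1
0.0 [539.6 380.1] [1.3 6.2] long axis deg 159.2
scene brass
396.0 [541.3 329.8] [25.6 91.8] long axis deg 170.1
316.5 [499.  478.8] [24.3 74.8] long axis deg 169.5
126.5 [417.5 423. ] [23.8 37.4] long axis deg 58.0
scene black
426.0 [542.4 397.3] [ 32.7 131. ] long axis deg 175.0
rack
[ 20 124 209] [ 20 124 207] [ 16 144 197]
237.0 [519.1 216.7] [ 10.6 238.1] long axis deg 10.7
226.5 [539.3 108.7] [ 10.5 237.6] long axis deg 10.7
[232, 43] [[636.05564492 235.96911017  90.        ]]
[258, 258] [[393.65907274 189.84924174  90.        ]]
[330, 32] [[653.08951568 126.79044308  90.        ]]
[363, 245] [[411.95944125  76.98760722  90.        ]]
bead
216.0 [ 416.5 -329.1] [38.8 52.7] long axis deg 77.8
197.5 [ 606.  -347.3] [39.  49.3] long axis deg 81.4
55.0 [ 429.2 -114.8] [  5.9 140.6] long axis deg 87.2
handle
118.0 [ 426.1 -218.5] [20.2 56.9] long axis deg 90.7
115.0 [ 520.9 -206.6] [21.  57.7] long axis deg 83.7
113.5 [ 598.8 -231.4] [20.9 57.8] long axis deg 82.2
```

```bash
r='x'; python3 -m crank '[{"translation":[-0.62,-0.72,-0.1],"yaw":-0.7},{"translation":[-0.62,-0.72,-0.1],"yaw":-0.7},{"translation":[-0.62,-0.72,-0.1],"yaw":-0.7},{"translation":[-0.62,-0.72,-0.1],"yaw":-0.7},{"translation":[-0.62,-0.72,-0.1],"yaw":-0.7},{"translation":[-0.62,-0.72,-0.1],"yaw":-0.7},{"translation":[-0.62,-0.72,-0.1],"yaw":-0.7},{"translation":[-0.62,-0.72,-0.1],"yaw":-0.7},{"translation":[-0.62,-0.72,-0.1],"yaw":-0.7},{"translation":[-0.62,-0.72,-0.1],"yaw":-0.7}]' 0
cat >> h.py <<'E'
def go(P,xdir=None):
    "row numbers to reach world P (TCP) with tool x along heading xdir (deg, mod 180)"
    p,r=pose(); X=r.as_matrix()[:,0]; h=np.degrees(np.arctan2(X[1],X[0]))
    y=0 if xdir is None else -(((xdir-h)+90)%180-90)/45
    print('at',p.round(4),'heading',round(h,1),'rows',totool(P),'yaw',round(y,3))
E
python3 -c "
from h import *
go([.573,.384,.25],-9.7)"
```

```text
t: 1.4
eef_pos: [0.4514, -0.203, 0.303]
ee_rot: [0.942, -0.336, -0.0, 0.0]
contact_force: [-1.2, -0.4, -0.7]
opening: 0.999
at [ 0.4514 -0.203   0.303 ] heading -39.3 rows [-0.5554 -1.0626  0.1054] yaw -0.658
```

```bash
python3 -m crank '[{"translation":[-0.55,-1,0.1],"yaw":-0.66},{"translation":[-0.55,-1,0.1],"yaw":-0.66},{"translation":[-0.55,-1,0.1],"yaw":-0.66},{"translation":[-0.55,-1,0.1],"yaw":-0.66},{"translation":[-0.55,-1,0.1],"yaw":-0.66},{"translation":[-0.55,-1,0.1],"yaw":-0.66},{"translation":[-0.55,-1,0.1],"yaw":-0.66},{"translation":[-0.55,-1,0.1],"yaw":-0.66},{"translation":[-0.55,-1,0.1],"yaw":-0.66},{"translation":[-0.55,-1,0.1],"yaw":-0.66},{"translation":[-0.55,-1,0.1],"yaw":-0.66},{"translation":[-0.55,-1,0.1],"yaw":-0.66}]' 0
python3 - <<'E'
from h import *
go([.573,.384,.25],-9.7)
im=viewer.grab_frame('wrist'); cv2.imwrite('pics/w1.png',im)
print(manip.observe()['joint_positions'].round(2))
E
```

```text
t: 2.9
eef_pos: [0.5565, 0.3559, 0.253]
ee_rot: [0.996, -0.085, 0.0, 0.001]
contact_force: [-0.4, -0.2, 0.6]
opening: 0.996
at [0.5565 0.3559 0.253 ] heading -9.8 rows [ 0.023  -0.0609  0.006 ] yaw -0.001
[-0.19  0.57 -0.62  1.54  0.36  1.14 -1.06]
```

View pics/w1.png

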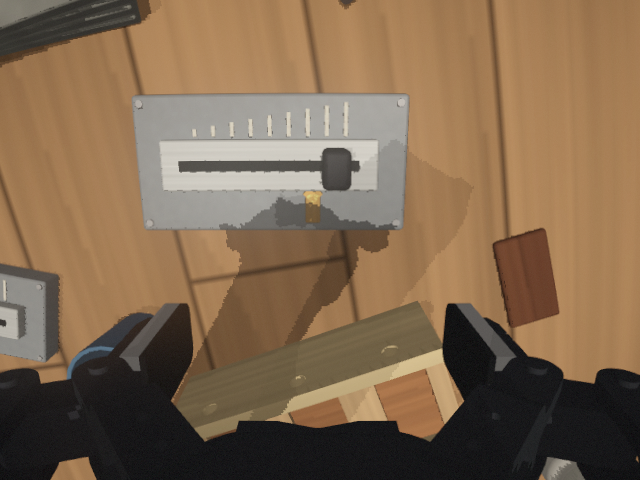

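The wrist picture shows the controller with its grip top at (336,167) and the brass marker at (313,206). The bars grow to the right, which is tool +x and controller +y.

```bash
cat > m2.py <<'E'
from h import *
im=cv2.imread('pics/w1.png'); C=cam('wrist')
h=cv2.cvtColor(im,cv2.COLOR_BGR2HSV)
a=np.radians(-9.7); ey=np.array([np.cos(a),np.sin(a)]); ex=np.array([-ey[1],ey[0]])*-1
cor=onz(C,[[134,95],[409,94],[402,229],[144,229]],0.03)[:,:2]
print('corners',cor.round(4),'c',cor.mean(0).round(4), 'head',np.degrees(np.arctan2(*(cor[1]-cor[0])[::-1])),np.degrees(np.arctan2(*(cor[2]-cor[3])[::-1])), np.linalg.norm(cor[1]-cor[0]))
c=cor.mean(0)
def rep(n,p): d=p[:2]-c; print(n,p.round(4),'ctrl x,y',round(d@ex,4),round(d@ey,4))
rep('grip',onz(C,[[336.5,168]],.0845)[0])
m=((h[...,0]>15)&(h[...,0]<32)&(h[...,1]>120)).astype(np.uint8); m[:185]=0;m[225:]=0;m[:,:295]=0;m[:,335:]=0
ys,xs=np.nonzero(m); print(xs.min(),xs.max(),ys.min(),ys.max(),len(xs))
for y in range(ys.min(),ys.max(),4): 
    r=xs[ys==y]; print(y,r.min(),r.max())
    
rep('marker',onz(C,[[xs.mean(),ys.mean()]],.036)[0]); rep('marker z30',onz(C,[[xs.mean(),ys.mean()]],.03)[0])
hd=((h[...,2]<60)).astype(np.uint8)[140:200,310:365]
cs,_=cv2.findContours(hd,0,2); cc=max(cs,key=cv2.contourArea); print(cv2.boundingRect(cc))
E
python3 m2.py
```

```text
corners [[0.4296 0.4694]
 [0.6421 0.4322]
 [0.6232 0.3256]
 [0.4087 0.363 ]] c [0.5259 0.3975] head -9.935929943013317 -9.884521380749657 0.21572497011949418
grip [0.5755 0.3904 0.0845] ctrl x,y -0.0013 0.05
304 320 192 221 185
192 305 320
196 306 313
200 306 319
204 309 318Traceback (most recent call last):
  File "m2.py", line 13, in <module>
    r=xs[ys==y]; print(y,r.min(),r.max())
                         ~~~~~^^
    return umr_minimum(a, axis, None, out, keepdims, initial, where)
ValueError: zero-size array to reduction operation minimum which has no identity
```

Run:
```python
from h import *
import numpy as np
exec(open('m2.py').read().split("m=((h")[0])
for z in (.034,.038): rep('marker',onz(C,[[313,206]],z)[0]); rep('tip',onz(C,[[312.5,193]],z)[0])
go([.5755,.3895,.075],-9.8)
```

```text
corners [[0.4296 0.4694]
 [0.6421 0.4322]
 [0.6232 0.3256]
 [0.4087 0.363 ]] c [0.5259 0.3975] head -9.935929943013317 -9.884521380749657 0.21572497011949418
grip [0.5755 0.3904 0.0845] ctrl x,y -0.0013 0.05
marker [0.5532 0.3583 0.034 ] ctrl x,y 0.0341 0.0335
tip [0.5546 0.3689 0.034 ] ctrl x,y 0.0234 0.0331
marker [0.5533 0.359  0.038 ] ctrl x,y 0.0334 0.0335
tip [0.5548 0.3694 0.038 ] ctrl x,y 0.0228 0.0332
at [0.5566 0.356  0.2534] heading -9.8 rows [ 0.0257 -0.0729  0.3566] yaw 0.001
```

```bash
python3 -m crank '[{"translation":[0.026,-0.073,0.1]},{"translation":[0.026,-0.073,0.1]},{"translation":[0.026,-0.073,0.2]},{"translation":[0.026,-0.073,0.3]},{"translation":[0.026,-0.073,0.356]},{"translation":[0.026,-0.073,0.356]}]' 0
python3 -m crank '[{"translation":[0,0,0]},{"translation":[0,0,0]},{"translation":[0,0,0]},{"translation":[0,0,0]},{"translation":[0,0,0]},{"translation":[0,0,0]},{"translation":[0,0,0]},{"translation":[0,0,0]}]' 255
python3 - <<'E'
from h import *
im=viewer.grab_frame('wrist'); cv2.imwrite('pics/w2.png',im)
E
```

```text
$[0]: bad value
$[0]: bad value
```

```bash
python3 -m crank '[{"translation":[0.026,-0.073,0.1],"yaw":0},{"translation":[0.026,-0.073,0.1],"yaw":0},{"translation":[0.026,-0.073,0.2],"yaw":0},{"translation":[0.026,-0.073,0.3],"yaw":0},{"translation":[0.026,-0.073,0.356],"yaw":0},{"translation":[0.026,-0.073,0.356],"yaw":0}]' 0 &&
python3 -m crank '[{"translation":[0,0,0],"yaw":0},{"translation":[0,0,0],"yaw":0},{"translation":[0,0,0],"yaw":0},{"translation":[0,0,0],"yaw":0},{"translation":[0,0,0],"yaw":0},{"translation":[0,0,0],"yaw":0}]' 255
```

```text
t: 3.75
eef_pos: [0.5742, 0.3904, 0.0746]
ee_rot: [0.996, -0.084, -0.001, 0.001]
contact_force: [-0.3, -0.5, -0.3]
opening: 1.0
t: 4.5
eef_pos: [0.5749, 0.3928, 0.0764]
ee_rot: [0.997, -0.084, 0.001, -0.0]
contact_force: [0.1, -0.3, 6.1]
opening: 0.223
```

```bash
python3 -m crank '[{"translation":[-0.07,0,0],"yaw":0},{"translation":[-0.14,0,0],"yaw":0},{"translation":[-0.2,0,0],"yaw":0},{"translation":[-0.21,0,0],"yaw":0},{"translation":[-0.215,0,0],"yaw":0},{"translation":[-0.22,0,0],"yaw":0},{"translation":[-0.22,0,0],"yaw":0}]'; python3 -c "
from h import *
go([.5749,.3928,.0764])"
python3 -m crank '[{"translation":[-0.004,0,0],"yaw":0},{"translation":[-0.008,0,0],"yaw":0},{"translation":[-0.008,0,0],"yaw":0}]'; python3 -c "
from h import *
go([.5749,.3928,.0764])"
```

```text
t: 5.38
eef_pos: [0.467, 0.4113, 0.0764]
ee_rot: [0.997, -0.084, 0.001, -0.001]
contact_force: [0.2, -1.5, 6.6]
opening: 0.22
at [0.467  0.4113 0.0764] heading -9.6 rows [0.219  0.0006 0.0003] yaw 0
t: 5.75
eef_pos: [0.4667, 0.4113, 0.0764]
ee_rot: [0.996, -0.084, 0.003, -0.001]
contact_force: [9.0, -0.1, 2.3]
opening: 0.223
at [0.4667 0.4113 0.0764] heading -9.7 rows [2.196e-01 1.000e-04 1.500e-03] yaw 0
```

```bash
python3 -m crank '[{"translation":[0.006,0,0],"yaw":0},{"translation":[0.006,0,0],"yaw":0},{"translation":[0.006,0,0],"yaw":0},{"translation":[0.006,0,0],"yaw":0}]' 60
python3 -m crank '[{"translation":[0,0,-0.1],"yaw":0},{"translation":[0,0,-0.22],"yaw":0},{"translation":[0,0,-0.34],"yaw":0},{"translation":[0,0.03,-0.4],"yaw":0},{"translation":[0,0.06,-0.4],"yaw":0},{"translation":[0,0.06,-0.4],"yaw":0}]' 0
python3 - <<'E'
from h import *
im=viewer.grab_frame('wrist'); cv2.imwrite('pics/w2.png',im); C=cam('wrist')
h=cv2.cvtColor(im,cv2.COLOR_BGR2HSV)
# expected grip top pixel if at TCP stop position
print(proj(C,[.4667,.4113,.0845]), proj(C,[.5749,.3928,.0845]))
cs,_=cv2.findContours((h[:330,:,2]<55).astype(np.uint8),0,2)
for c in cs:
    if cv2.contourArea(c)>150: print(cv2.boundingRect(c))
go([.51,-.24,.33],80)
E
```

```text
t: 6.25
eef_pos: [0.4643, 0.4111, 0.075]
ee_rot: [0.997, -0.083, -0.0, 0.0]
contact_force: [-0.1, 0.1, -0.5]
opening: 0.763
t: 7.0
eef_pos: [0.4598, 0.3797, 0.2742]
ee_rot: [0.996, -0.084, -0.0, 0.001]
contact_force: [-0.4, 0.4, -0.3]
opening: 1.003
[[320.63034913 172.58236381]] [[469.76385255 173.23941728]]
(160, 306, 31, 24)
(444, 304, 31, 26)
(0, 293, 26, 32)
at [0.4596 0.3803 0.2738] heading -9.6 rows [ 0.3064  1.2067 -0.1103] yaw -1.991
```

```bash
python3 -m crank '[{"translation":[0.2,1,-0.1],"yaw":-0.21},{"translation":[0.2,1,-0.1],"yaw":-0.21},{"translation":[0.2,1,-0.1],"yaw":-0.21},{"translation":[0.2,1,-0.1],"yaw":-0.21},{"translation":[0.2,1,-0.1],"yaw":-0.21},{"translation":[0.2,1,-0.1],"yaw":-0.21},{"translation":[0.2,1,-0.1],"yaw":-0.21},{"translation":[0.2,1,-0.1],"yaw":-0.21},{"translation":[0.2,1,-0.1],"yaw":-0.21}]' 0
python3 -c "
from h import *
go([.51,-.36,.33],0)"
```

```text
t: 8.18
eef_pos: [0.4749, -0.1327, 0.324]
ee_rot: [1.0, -0.005, -0.001, -0.0]
contact_force: [-0.1, 0.8, -0.4]
opening: 0.997
at [ 0.4749 -0.1327  0.324 ] heading -0.5 rows [ 0.0743  0.454  -0.0123] yaw -0.012
```

```bash
python3 -m crank '[{"translation":[0.07,0.45,-0.01],"yaw":-0.01},{"translation":[0.07,0.45,-0.01],"yaw":-0.01},{"translation":[0.07,0.45,-0.01],"yaw":-0.01},{"translation":[0.07,0.45,-0.01],"yaw":-0.01},{"translation":[0.07,0.45,-0.01],"yaw":-0.01},{"translation":[0.07,0.45,-0.01],"yaw":-0.01}]' 0
cat > m3.py <<'E'
from h import *
import sys
def comps(im,C,mask,z,amin,name,box=(0,0,640,330)):
    x0,y0,x1,y1=box; mm=np.zeros_like(mask); mm[y0:y1,x0:x1]=mask[y0:y1,x0:x1]
    cs,_=cv2.findContours(mm,0,cv2.CHAIN_APPROX_NONE)
    for c in cs:
        if cv2.contourArea(c)<amin: continue
        P=onz(C,c.reshape(-1,2),z)[:,:2].astype(np.float32)*1000
        r=cv2.minAreaRect(P); b=cv2.boxPoints(r); e=b[1]-b[0]; f=b[2]-b[1]
        L=e if np.hypot(*e)>np.hypot(*f) else f
        px=cv2.boundingRect(c)
        print(name,px,np.round(r[0],1),np.round(sorted(r[1]),1),'axis',round(np.degrees(np.arctan2(L[1],L[0]))%180,1))
def look(fn):
    C=cam('wrist'); im=viewer.grab_frame('wrist'); cv2.imwrite(fn,im); h=cv2.cvtColor(im,cv2.COLOR_BGR2HSV)
    comps(im,C,((h[...,1]<60)&(h[...,2]>190)).astype(np.uint8),.046,150,'white')
    comps(im,C,((h[...,0]<13)&(h[...,1]>140)&(h[...,2]>70)).astype(np.uint8),.026,300,'brown')
    return im,C,h
if __name__=='__main__': look(sys.argv[1])
E
python3 m3.py pics/w3.png
```

```text
t: 8.93
eef_pos: [0.5106, -0.3511, 0.3289]
ee_rot: [1.0, 0.004, -0.001, -0.001]
contact_force: [-0.3, 0.9, -0.1]
opening: 1.002
white (391, 165, 51, 57) [ 604.7 -346.6] [39.9 50.9] axis 81.5
white (199, 145, 43, 34) [ 416.6 -318.3] [25.5 39.6] axis 168.5
```

View pics/w3.png

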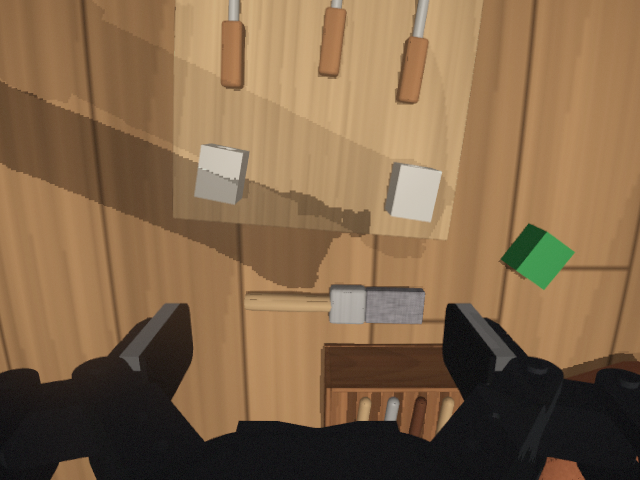

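The wrist picture shows the two white beads at (221,174) and (415,192), three brown handles at the top, and the green decoy at (537,255). I'll pick the right bead first, at (0.605,-0.347).

```bash
python3 -c "
from h import *
go([.605,-.347,.040],-8.5)"
```

```text
at [ 0.5107 -0.3509  0.3295] heading 0.5 rows [ 0.1891 -0.005   0.5788] yaw 0.2
```

```bash
python3 -m crank '[{"translation":[0.1,-0.005,0.1],"yaw":0.2},{"translation":[0.19,-0.005,0.2],"yaw":0.2},{"translation":[0.19,-0.005,0.3],"yaw":0.2},{"translation":[0.19,-0.005,0.4],"yaw":0.2},{"translation":[0.19,-0.005,0.47],"yaw":0.2},{"translation":[0.19,-0.005,0.53],"yaw":0.2},{"translation":[0.19,-0.005,0.578],"yaw":0.2},{"translation":[0.19,-0.005,0.578],"yaw":0.2}]' 0
python3 -m crank '[{"translation":[0,0,0],"yaw":0},{"translation":[0,0,0],"yaw":0},{"translation":[0,0,0],"yaw":0},{"translation":[0,0,0],"yaw":0},{"translation":[0,0,0],"yaw":0},{"translation":[0,0,0],"yaw":0}]' 255
python3 -c "
from h import *
go([.605,-.347,.040],-8.5)"
```

```text
t: 9.98
eef_pos: [0.6041, -0.3485, 0.0394]
ee_rot: [0.997, -0.075, -0.002, -0.001]
contact_force: [-0.4, 0.0, 1.1]
opening: 0.996
t: 10.72
eef_pos: [0.6059, -0.3508, 0.043]
ee_rot: [0.997, -0.076, 0.001, 0.001]
contact_force: [-0.4, 0.5, 6.6]
opening: 0.451
at [ 0.6059 -0.3508  0.043 ] heading -8.7 rows [-0.0029 -0.0072  0.0059] yaw -0.004
```

```bash
python3 -c "
from h import *
go([.57,.07,.33],10.7)"
python3 -m crank '[{"translation":[0,0,-0.08],"yaw":0},{"translation":[0,0,-0.2],"yaw":0},{"translation":[0,0,-0.3],"yaw":0},{"translation":[0,0,-0.4],"yaw":0},{"translation":[0,0,-0.5],"yaw":0},{"translation":[0,0,-0.57],"yaw":0},{"translation":[0,0,-0.57],"yaw":0}]'
python3 -c "
from h import *
go([.57,.07,.33],10.7)"
```

```text
at [ 0.6059 -0.3508  0.043 ] heading -8.7 rows [-0.1965 -0.8206 -0.5754] yaw -0.431
t: 11.6
eef_pos: [0.6061, -0.3506, 0.33]
ee_rot: [0.997, -0.076, 0.003, 0.001]
contact_force: [0.1, -0.6, -1.8]
opening: 0.455
at [ 0.6061 -0.3506  0.33  ] heading -8.7 rows [-0.1982 -0.8207 -0.003 ] yaw -0.43
```

```bash
python3 -m crank '[{"translation":[-0.2,-0.82,0],"yaw":-0.43},{"translation":[-0.2,-0.82,0],"yaw":-0.43},{"translation":[-0.2,-0.82,0],"yaw":-0.43},{"translation":[-0.2,-0.82,0],"yaw":-0.43},{"translation":[-0.2,-0.82,0],"yaw":-0.43},{"translation":[-0.2,-0.82,0],"yaw":-0.43},{"translation":[-0.2,-0.82,0],"yaw":-0.43},{"translation":[-0.2,-0.82,0],"yaw":-0.43},{"translation":[-0.2,-0.82,0],"yaw":-0.43},{"translation":[-0.2,-0.82,0],"yaw":-0.43}]'
python3 - <<'E'
from h import *
from m3 import comps
C=cam('wrist'); im=viewer.grab_frame('wrist'); cv2.imwrite('pics/w4.png',im); h=cv2.cvtColor(im,cv2.COLOR_BGR2HSV)
comps(im,C,((h[...,0]>18)&(h[...,0]<32)&(h[...,2]>150)&(h[...,1]>60)).astype(np.uint8),.09,400,'pale')
go([.607,.174,.2],10.7)
E
```

```text
t: 12.85
eef_pos: [0.5679, 0.0681, 0.3254]
ee_rot: [0.996, 0.092, -0.001, 0.0]
contact_force: [-0.3, -0.7, -1.5]
opening: 0.457
pale (149, 142, 289, 17) [538.1 109.7] [ 12.8 240.3] axis 10.7
pale (137, 0, 308, 19) [517.5 217.6] [ 12.3 240.2] axis 10.6
at [0.568  0.0683 0.3256] heading 10.5 rows [ 0.1156 -0.1937  0.251 ] yaw -0.004
```

View pics/w4.png

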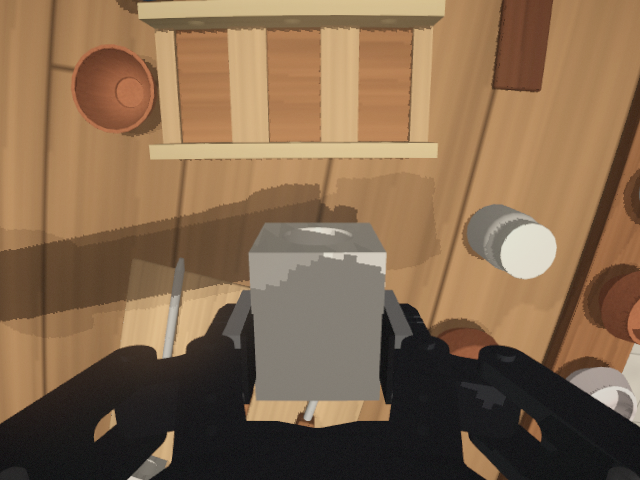

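The wrist picture shows the rack with pockets at (203,85), (294,85) and (386,85), and the bead held squarely at (318,320). I'll measure how the bead sits in the grip.

Run:
```python
from h import *
C=cam('wrist'); p,r=pose()
P=onz(C,[[250,252],[386,252],[382,400],[257,400]],p[2]+.003)
q=r.inv().apply(P-p); print(q.round(4),q.mean(0).round(4))
a=np.radians(10.65); ex=np.array([-np.sin(a),np.cos(a),0]); ey=-np.array([np.cos(a),np.sin(a),0])
O=np.array([.5283,.1633,0])
for i,y in enumerate((-.08,0,.08)): print(i,'centre',(O+ey*y).round(4),'mouth',(O+ey*y-ex*.061).round(4))
off=r.apply([q.mean(0)[0]*0,q.mean(0)[1],0]); T=O-ey*.08-off; T[2]=.2; print(off); go(T,10.65); T[2]=.0875; go(T,10.65)
```

```text
[[-0.0207 -0.0289 -0.003 ]
 [ 0.019  -0.0288 -0.003 ]
 [ 0.02    0.0214 -0.003 ]
 [-0.0207  0.0214 -0.003 ]] [-0.0006 -0.0037 -0.003 ]
0 centre [0.6069 0.1781 0.    ] mouth [0.6182 0.1181 0.    ]
1 centre [0.5283 0.1633 0.    ] mouth [0.5396 0.1034 0.    ]
2 centre [0.4497 0.1485 0.    ] mouth [0.461  0.0886 0.    ]
[-6.79183788e-04  3.65701227e-03 -1.30127889e-06]
at [0.568  0.0683 0.3256] heading 10.5 rows [ 0.117  -0.1943  0.251 ] yaw -0.003
at [0.568  0.0683 0.3256] heading 10.5 rows [ 0.1172 -0.1944  0.476 ] yaw -0.003
```

```bash
python3 -m crank '[{"translation":[0.117,-0.195,0],"yaw":0},{"translation":[0.117,-0.195,0.1],"yaw":0},{"translation":[0.117,-0.195,0.2],"yaw":0},{"translation":[0.117,-0.195,0.3],"yaw":0},{"translation":[0.117,-0.195,0.38],"yaw":0},{"translation":[0.117,-0.195,0.43],"yaw":0},{"translation":[0.117,-0.195,0.46],"yaw":0},{"translation":[0.117,-0.195,0.475],"yaw":0},{"translation":[0.117,-0.195,0.475],"yaw":0}]'
python3 -c "
from h import *
go([.6076,.1744,.087],10.65)"
```

```text
t: 14.02
eef_pos: [0.6076, 0.1766, 0.089]
ee_rot: [0.996, 0.093, 0.0, -0.0]
contact_force: [0.5, -0.5, -1.0]
opening: 0.457
at [0.6076 0.1766 0.089 ] heading 10.7 rows [-0.0009  0.0043  0.004 ] yaw 0.0
```

```bash
python3 -m crank '[{"translation":[0,0,0.003],"yaw":0},{"translation":[0,0,0.003],"yaw":0}]'
python3 -m crank '[{"translation":[0,0,0],"yaw":0},{"translation":[0,0,0],"yaw":0},{"translation":[0,0,-0.003],"yaw":0},{"translation":[0,0,-0.05],"yaw":0},{"translation":[0,0,-0.12],"yaw":0},{"translation":[0,0,-0.24],"yaw":0},{"translation":[0,0,-0.36],"yaw":0},{"translation":[0,0,-0.46],"yaw":0},{"translation":[0,0,-0.46],"yaw":0}]' 80
python3 -c "
from h import *
go([.416,-.345,.33],-11.5)"
```

```text
t: 14.28
eef_pos: [0.6077, 0.1769, 0.088]
ee_rot: [0.996, 0.093, 0.001, -0.0]
contact_force: [-0.0, 0.0, -1.1]
opening: 0.458
t: 15.4
eef_pos: [0.609, 0.1781, 0.3226]
ee_rot: [0.996, 0.093, 0.005, -0.001]
contact_force: [-0.8, 0.3, -0.4]
opening: 0.683
at [0.609  0.1781 0.3226] heading 10.7 rows [-0.5732  0.9564 -0.0208] yaw 0.493
```

```bash
python3 -m crank '[{"translation":[-0.57,0.96,-0.02],"yaw":0.5},{"translation":[-0.57,0.96,-0.02],"yaw":0.5},{"translation":[-0.57,0.96,-0.02],"yaw":0.5},{"translation":[-0.57,0.96,-0.02],"yaw":0.5},{"translation":[-0.57,0.96,-0.02],"yaw":0.5},{"translation":[-0.57,0.96,-0.02],"yaw":0.5},{"translation":[-0.57,0.96,-0.02],"yaw":0.5},{"translation":[-0.57,0.96,-0.02],"yaw":0.5},{"translation":[-0.57,0.96,-0.02],"yaw":0.5},{"translation":[-0.57,0.96,-0.02],"yaw":0.5},{"translation":[-0.57,0.96,-0.02],"yaw":0.5},{"translation":[-0.57,0.96,-0.02],"yaw":0.5}]' 0
python3 - <<'E'
from h import *
from m3 import *
C=cam('wrist'); im=viewer.grab_frame('wrist'); cv2.imwrite('pics/w5.png',im); h=cv2.cvtColor(im,cv2.COLOR_BGR2HSV)
m=((h[...,1]<60)&(h[...,2]>100)).astype(np.uint8); comps(im,C,m,.046,400,'white')
m=((h[...,1]<60)&(h[...,2]>150)).astype(np.uint8); comps(im,C,m,.046,400,'white2')
go([.4165,-.33,.043],-11.5)
cv2.imwrite('pics/w5c.png',im[:330])
E
```

```text
t: 16.9
eef_pos: [0.417, -0.346, 0.327]
ee_rot: [0.995, -0.101, -0.0, -0.0]
contact_force: [0.7, 0.1, 0.3]
opening: 1.003
white (437, 257, 95, 49) [ 566.3 -465.1] [39.7 96.9] axis 178.7
white (291, 153, 43, 55) [ 414.8 -329.6] [40.3 51.2] axis 78.3
white2 (438, 268, 37, 38) [ 536.9 -465.2] [34.5 36.9] axis 88.7
white2 (291, 153, 43, 55) [ 415.2 -329.5] [40.4 51. ] axis 77.4
at [ 0.417  -0.3461  0.3271] heading -11.7 rows [-0.0074 -0.0312  0.5682] yaw -0.003
```

View pics/w5c.png

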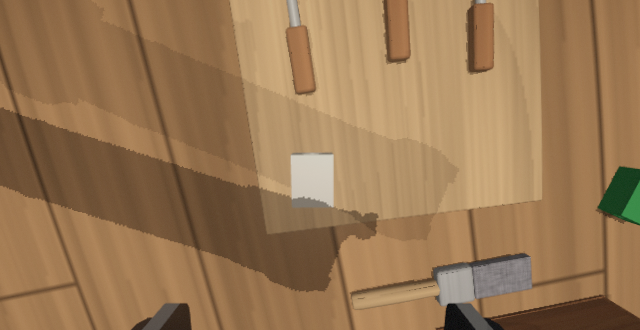

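The bead is at (312,180), upright and undisturbed.

```bash
python3 -m crank '[{"translation":[-0.01,-0.032,0.1],"yaw":0},{"translation":[-0.01,-0.032,0.2],"yaw":0},{"translation":[-0.01,-0.032,0.3],"yaw":0},{"translation":[-0.01,-0.032,0.4],"yaw":0},{"translation":[-0.01,-0.032,0.48],"yaw":0},{"translation":[-0.01,-0.032,0.54],"yaw":0},{"translation":[-0.01,-0.032,0.574],"yaw":0},{"translation":[-0.01,-0.032,0.574],"yaw":0}]' 0
python3 -m crank '[{"translation":[0,0,0],"yaw":0},{"translation":[0,0,0],"yaw":0},{"translation":[0,0,0],"yaw":0},{"translation":[0,0,0],"yaw":0},{"translation":[0,0,0],"yaw":0},{"translation":[0,0,0],"yaw":0}]' 255
python3 -m crank '[{"translation":[0,0,-0.08],"yaw":0},{"translation":[0,0,-0.2],"yaw":0},{"translation":[0,0,-0.3],"yaw":0},{"translation":[0,0,-0.4],"yaw":0},{"translation":[0,0,-0.5],"yaw":0},{"translation":[0,0,-0.57],"yaw":0},{"translation":[0,0,-0.57],"yaw":0}]'
python3 -c "
from h import *
go([.535,.07,.325],10.65)"
```

```text
t: 17.95
eef_pos: [0.4146, -0.3301, 0.0396]
ee_rot: [0.995, -0.102, -0.001, -0.001]
contact_force: [0.5, -0.5, 0.5]
opening: 0.999
t: 18.7
eef_pos: [0.4153, -0.3317, 0.0416]
ee_rot: [0.995, -0.103, 0.001, 0.001]
contact_force: [-0.0, 0.3, 6.7]
opening: 0.456
t: 19.58
eef_pos: [0.4156, -0.3317, 0.3285]
ee_rot: [0.995, -0.103, 0.003, 0.002]
contact_force: [0.9, -0.0, -1.3]
opening: 0.457
at [ 0.4156 -0.3317  0.3285] heading -11.8 rows [ 0.0691 -0.8353  0.0047] yaw -0.499
```

```bash
python3 -m crank '[{"translation":[0.07,-0.83,0],"yaw":-0.5},{"translation":[0.07,-0.83,0],"yaw":-0.5},{"translation":[0.07,-0.83,0],"yaw":-0.5},{"translation":[0.07,-0.83,0],"yaw":-0.5},{"translation":[0.07,-0.83,0],"yaw":-0.5},{"translation":[0.07,-0.83,0],"yaw":-0.5},{"translation":[0.07,-0.83,0],"yaw":-0.5},{"translation":[0.07,-0.83,0],"yaw":-0.5},{"translation":[0.07,-0.83,0],"yaw":-0.5},{"translation":[0.07,-0.83,0],"yaw":-0.5}]'
python3 - <<'E'
from h import *
from m3 import comps
C=cam('wrist'); im=viewer.grab_frame('wrist'); cv2.imwrite('pics/w6.png',im); h=cv2.cvtColor(im,cv2.COLOR_BGR2HSV)
comps(im,C,((h[...,0]>18)&(h[...,0]<32)&(h[...,2]>150)&(h[...,1]>60)).astype(np.uint8),.09,400,'pale')
m=((h[...,1]<60)&(h[...,2]>90)).astype(np.uint8); comps(im,C,m,.09,300,'bead0',(0,0,640,150))
p,r=pose(); comps(im,C,m,p[2]+.0045,300,'held',(230,200,410,420))
O=np.array([.5283,.1608,.2]); go(O,10.65); O[2]=.086; go(O,10.65)
E
```

```text
t: 20.82
eef_pos: [0.5335, 0.0662, 0.3247]
ee_rot: [0.996, 0.092, -0.001, 0.0]
contact_force: [0.3, 0.7, -1.3]
opening: 0.454
pale (190, 147, 288, 17) [538.1 109.8] [ 13.2 240.4] axis 10.7
pale (180, 5, 308, 18) [517.6 217.5] [ 12.5 240.5] axis 10.6
bead0 (399, 50, 62, 67) [602.8 179.8] [47.6 50.8] axis 100.7
held (230, 230, 180, 190) [532.3  70.3] [54.6 63.3] axis 100.5
at [0.5336 0.0664 0.3249] heading 10.5 rows [ 0.0242 -0.1877  0.2497] yaw -0.002
at [0.5336 0.0664 0.3249] heading 10.5 rows [ 0.0244 -0.1879  0.4777] yaw -0.002
```

View pics/w6.png

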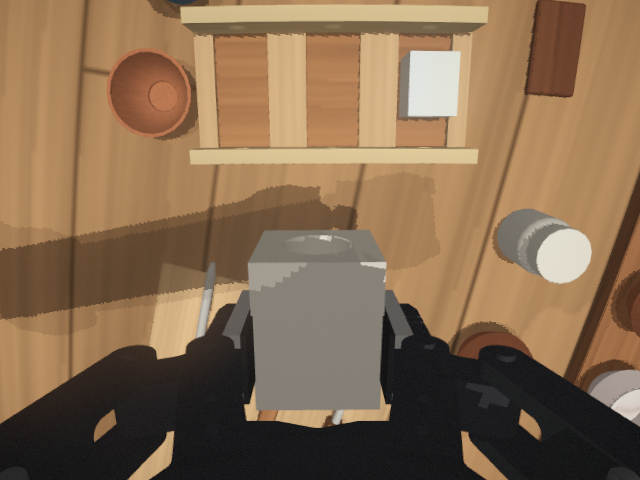

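The picture shows bead 1 in the right pocket at (434,84), with the second bead held at (317,335). I'll check both offsets.

Run:
```python
from h import *
C=cam('wrist'); p,r=pose()
P=onz(C,[[408,51],[460,52],[458,116],[407.5,116]],.09)[:,:2]; a=np.radians(10.65)
ex=np.array([-np.sin(a),np.cos(a)]); ey=-np.array([np.cos(a),np.sin(a)]); d=P-[.5283,.1633]
print('bead0 rack x,y',np.c_[d@ex,d@ey].round(4),(d@ex).mean(),(d@ey).mean())
q=r.inv().apply(onz(C,[[248,262],[386,262],[382,410],[255,410]],p[2]+.0045)-p); print(q.round(4),q.mean(0))
```

```text
bead0 rack x,y [[ 0.0273 -0.0583]
 [ 0.0271 -0.0999]
 [-0.0225 -0.1016]
 [-0.0228 -0.0599]] 0.002275346518418574 -0.07992769661239232
[[-0.0211 -0.0263 -0.0045]
 [ 0.0189 -0.0263 -0.0045]
 [ 0.0199  0.0242 -0.0045]
 [-0.0213  0.0241 -0.0045]] [-0.00093506 -0.00106016 -0.00449997]
```

```bash
python3 -m crank '[{"translation":[0.025,-0.19,0],"yaw":0},{"translation":[0.025,-0.19,0.1],"yaw":0},{"translation":[0.025,-0.19,0.2],"yaw":0},{"translation":[0.025,-0.19,0.3],"yaw":0},{"translation":[0.025,-0.19,0.38],"yaw":0},{"translation":[0.025,-0.19,0.43],"yaw":0},{"translation":[0.025,-0.19,0.46],"yaw":0},{"translation":[0.025,-0.19,0.476],"yaw":0},{"translation":[0.025,-0.19,0.478],"yaw":0},{"translation":[0.025,-0.19,0.478],"yaw":0}]'
python3 -m crank '[{"translation":[0,0,0],"yaw":0},{"translation":[0,0,0],"yaw":0},{"translation":[0,0,-0.003],"yaw":0},{"translation":[0,0,-0.05],"yaw":0},{"translation":[0,0,-0.12],"yaw":0},{"translation":[0,0,-0.24],"yaw":0},{"translation":[0,0,-0.36],"yaw":0},{"translation":[0,0,-0.46],"yaw":0},{"translation":[0,0,-0.46],"yaw":0}]' 80
python3 -c "
from h import *
go([.53,-.22,.33],-5)"
```

```text
t: 22.12
eef_pos: [0.5291, 0.1638, 0.0871]
ee_rot: [0.996, 0.093, 0.001, -0.0]
contact_force: [-0.6, -0.7, -0.5]
opening: 0.453
t: 23.25
eef_pos: [0.5302, 0.1648, 0.3209]
ee_rot: [0.996, 0.093, 0.004, -0.0]
contact_force: [0.4, 0.3, -1.0]
opening: 0.688
at [0.5302 0.1648 0.3209] heading 10.7 rows [-0.143   0.7562 -0.0195] yaw 0.348
```

```bash
python3 -m crank '[{"translation":[-0.12,0.82,0],"yaw":0.35},{"translation":[-0.12,0.82,0],"yaw":0.35},{"translation":[-0.12,0.82,0],"yaw":0.35},{"translation":[-0.12,0.82,0],"yaw":0.35},{"translation":[-0.12,0.82,0],"yaw":0.35},{"translation":[-0.12,0.82,0],"yaw":0.35},{"translation":[-0.12,0.82,0],"yaw":0.35},{"translation":[-0.12,0.82,0],"yaw":0.35},{"translation":[-0.12,0.82,0],"yaw":0.35},{"translation":[-0.12,0.82,0],"yaw":0.35}]' 0
python3 - <<'E'
from h import *
from m3 import *
C=cam('wrist'); im=viewer.grab_frame('wrist'); cv2.imwrite('pics/w7.png',im); h=cv2.cvtColor(im,cv2.COLOR_BGR2HSV)
comps(im,C,((h[...,0]<13)&(h[...,1]>130)&(h[...,2]>70)).astype(np.uint8),.026,300,'brown')
comps(im,C,((h[...,1]<50)&(h[...,2]>90)).astype(np.uint8),.018,150,'rod')
go([.6,-.226,.028],-8)
E
```

```text
t: 24.5
eef_pos: [0.5458, -0.2485, 0.3161]
ee_rot: [0.999, -0.043, -0.0, -0.0]
contact_force: [-0.4, 0.4, -0.6]
opening: 1.004
brown (493, 0, 110, 55) [ 769.8 -110. ] [ 47.5 104.2] axis 177.7
rod (369, 0, 19, 141) [ 611.8 -138. ] [  9.4 126.3] axis 82.7
rod (286, 0, 11, 122) [ 531.6 -122.3] [  9.4 107.8] axis 84.1
rod (175, 0, 23, 144) [ 431.9 -122.8] [  9.8 129.8] axis 87.0
at [ 0.5458 -0.2486  0.3163] heading -4.9 rows [ 0.1041 -0.0542  0.5765] yaw 0.069
```

View pics/w7.png

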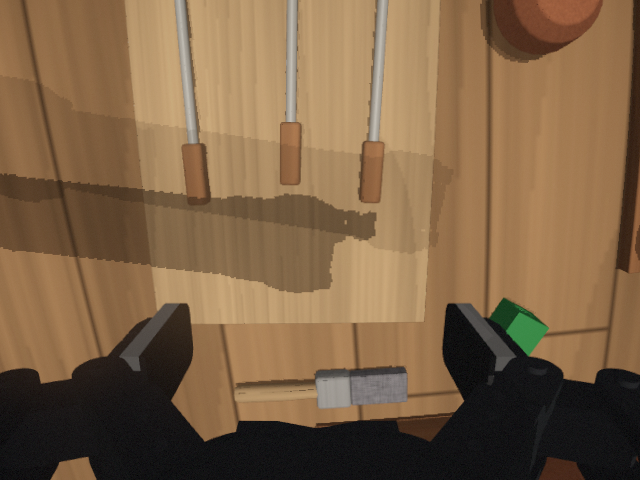

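The picture shows the three rods in place, with handles at (195,173), (290,153) and (372,171). I'll take the right one first.

```bash
cat > rod.py <<'E'
from h import *
def rod(C,tipend,junc,end):
    "pixels: a far point on the aluminium (z .016), junction, handle end (z .026 top)"
    a=onz(C,[tipend],.018)[0]; j=onz(C,[junc],.026)[0]; e=onz(C,[end],.026)[0]
    m=(j+e)/2; d=a-m; hd=np.degrees(np.arctan2(d[1],d[0])); print('centre',m.round(4),'len',np.linalg.norm(j-e).round(4),'head',hd.round(2), 'handle head',np.degrees(np.arctan2(*(j-e)[1::-1])).round(2))
    u=np.array([np.cos(np.radians(hd)),np.sin(np.radians(hd)),0]); return m,u,hd
E
python3 - <<'E'
from rod import *
C=cam('wrist')
for px in (([382.5,3],[373,141],[370.5,202]),([292,3],[290.5,122],[290,184])):
    m,u,hd=rod(C,*px); T=m+.006*u; T[2]=.031; go(T,hd-90)
E
```

```text
centre [ 0.5998 -0.2306  0.026 ] len 0.0588 head 82.48 handle head 84.38
at [ 0.5458 -0.2486  0.3163] heading -4.9 rows [ 0.105  -0.0569  0.5705] yaw 0.058
centre [ 0.523  -0.2063  0.026 ] len 0.0586 head 83.79 handle head 83.7
at [ 0.5458 -0.2486  0.3163] heading -4.9 rows [-0.0524 -0.0923  0.5706] yaw 0.029
```

```bash
python3 -m crank '[{"translation":[0.105,-0.057,0.1],"yaw":0.06},{"translation":[0.105,-0.057,0.2],"yaw":0.06},{"translation":[0.105,-0.057,0.3],"yaw":0.06},{"translation":[0.105,-0.057,0.4],"yaw":0.06},{"translation":[0.105,-0.057,0.48],"yaw":0.06},{"translation":[0.105,-0.057,0.54],"yaw":0.06},{"translation":[0.105,-0.057,0.569],"yaw":0.06},{"translation":[0.105,-0.057,0.569],"yaw":0.06}]' 0
python3 -m crank '[{"translation":[0,0,0],"yaw":0},{"translation":[0,0,0],"yaw":0},{"translation":[0,0,0],"yaw":0},{"translation":[0,0,0],"yaw":0},{"translation":[0,0,0],"yaw":0},{"translation":[0,0,0],"yaw":0},{"translation":[0,0,0],"yaw":0}]' 255
python3 -m crank '[{"translation":[0,0,-0.05],"yaw":0},{"translation":[0,0,-0.15],"yaw":0},{"translation":[0,0,-0.25],"yaw":0},{"translation":[0,0,-0.25],"yaw":0},{"translation":[0,0,-0.25],"yaw":0}]'
```

```text
t: 25.55
eef_pos: [0.6002, -0.2258, 0.0313]
ee_rot: [0.998, -0.067, -0.001, -0.0]
contact_force: [0.5, 0.2, 0.1]
opening: 0.996
t: 26.42
eef_pos: [0.6009, -0.2268, 0.0326]
ee_rot: [0.998, -0.068, 0.001, 0.0]
contact_force: [-1.2, 0.6, 5.3]
opening: 0.217
t: 27.05
eef_pos: [0.5996, -0.2266, 0.1561]
ee_rot: [0.998, -0.068, -0.001, 0.0]
contact_force: [-1.0, -0.2, -0.7]
opening: 0.218
```

Run:
```python
from h import *
C=cam('top')
a=np.radians(10.65); ex=np.array([-np.sin(a),np.cos(a)]); ey=-np.array([np.cos(a),np.sin(a)])
for n,px,z in (('jar',[299,147],.085),('pot',[349,151],.06),('bowl',[267,286],.045)):
    P=onz(C,[px],z)[0,:2]; d=P-[.5283,.1633]; print(n,P.round(3),'rack',(d@ex).round(3),(d@ey).round(3))
m=np.array([.6182,.1181]); 
T=m-ex*.246; go([*T,.16],10.65)
T=m-ex*.211; print(T)
```

```text
jar [0.765 0.056] rack -0.149 -0.213
pot [ 0.769 -0.089] rack -0.292 -0.19
bowl [0.367 0.129] rack -0.004 0.165
at [ 0.5996 -0.2266  0.1561] heading -7.8 rows [ 0.099  -0.2213 -0.008 ] yaw -0.409
[ 0.65719471 -0.08926541]
```

```bash
python3 -m crank '[{"translation":[0.1,-0.22,0],"yaw":-0.41},{"translation":[0.1,-0.22,0],"yaw":-0.41},{"translation":[0.1,-0.22,0],"yaw":-0.41},{"translation":[0.1,-0.22,0],"yaw":-0.41},{"translation":[0.1,-0.22,0],"yaw":-0.41},{"translation":[0.1,-0.22,0],"yaw":-0.41}]'
cat > held.py <<'E'
from h import *
import sys
# rod axis in tool frame from the wrist view: fit line to bright pixels on plane TCP - drop
drop=float(sys.argv[2])
C=cam('wrist'); p,r=pose(); im=viewer.grab_frame('wrist'); cv2.imwrite(sys.argv[1],im); g=cv2.cvtColor(im,cv2.COLOR_BGR2HSV)
mid=[]
for y in range(5,200,6):
    row=((g[y,:,1]<60)&(g[y,:,2]>80))[270:370]; xs=np.nonzero(row)[0]+270
    if 10<len(xs)<60 and xs.max()-xs.min()<60: mid.append([(xs.min()+xs.max())/2,y])
print(len(mid), mid[:1], mid[-1:])
q=r.inv().apply(onz(C,mid,p[2]-drop)-p); k=np.polyfit(q[:,1],q[:,0],1); print('x at y=0',k[1].round(4),'slope deg',np.degrees(np.arctan(k[0])).round(2),'x at tip',np.polyval(k,-.186).round(4),'y range',q[0,1],q[-1,1])
sc=viewer.grab_frame('scene'); cv2.imwrite(sys.argv[1].replace('.png','s.png'),sc)
S=cam('scene'); tp=p+r.apply([0,-.186,drop]); hm=np.array([.6182,.1181,.07]); print('expected tip px',proj(S,tp),'mouth px',proj(S,hm))
u,v=proj(S,tp)[0].astype(int); cr=sc[max(0,v-90):v+90,max(0,u-120):u+120]; print('crop origin',max(0,u-120),max(0,v-90))
both=np.vstack([cv2.resize(im[:330],(480,248)),cv2.resize(cr,None,fx=2,fy=2)[:352,:480]]); cv2.imwrite(sys.argv[1].replace('.png','b.png'),both)
E
python3 held.py pics/w8.png 0.0166
```

```text
t: 27.8
eef_pos: [0.6642, -0.126, 0.1564]
ee_rot: [0.996, 0.092, -0.0, 0.0]
contact_force: [0.5, 0.1, -0.9]
opening: 0.217
33 [[np.float64(316.0), 5]] [[np.float64(316.5), 197]]
x at y=0 -0.0012 slope deg 0.07 x at tip -0.0014 y range -0.10000513426067431 -0.04188701779650288
expected tip px [[298.4222302  282.63918824]] mouth px [[320.72175081 322.95921615]]
crop origin 178 192
```

View pics/w8b.png

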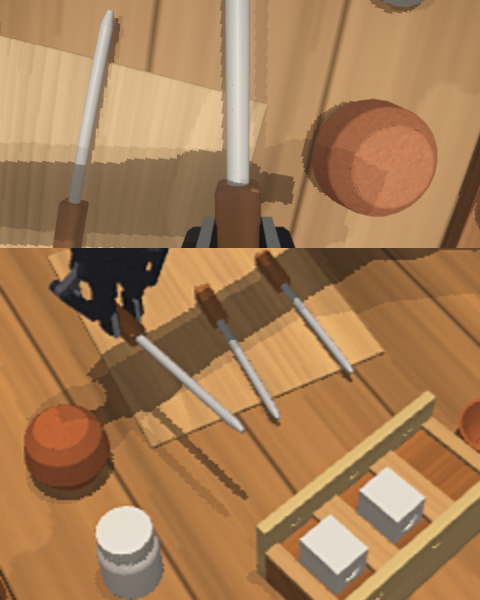

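The wrist view shows the rod straight in the grip, at wrist (316,5..197). The scene crop puts the tip at (299.5,283) against an expected (298.4,282.6), so it agrees. Both beads sit in their pockets.

```bash
python3 -c "
from h import *
go([.658,-.0891,.0866],10.65)"
```

```text
at [ 0.6645 -0.1254  0.1568] heading 10.6 rows [ 0.0007 -0.0738  0.1403] yaw -0.001
```

```bash
python3 -m crank '[{"translation":[0.001,-0.02,0.1],"yaw":0},{"translation":[0.001,-0.06,0.14],"yaw":0},{"translation":[0.001,-0.074,0.14],"yaw":0},{"translation":[0.001,-0.074,0.14],"yaw":0},{"translation":[0.001,-0.074,0.14],"yaw":0}]'
python3 -c "
from h import *
go([.658,-.0891,.0866],10.65)
C=cam('scene');p,r=pose();tp=p+r.apply([0,-.186,.0166]);print(proj(C,tp),proj(C,[.619,.1183,.07]))
s=viewer.grab_frame('scene');cv2.imwrite('pics/s9.png',cv2.resize(s[240:360,240:400],None,fx=4,fy=4,interpolation=cv2.INTER_CUBIC))"
```

```text
t: 28.52
eef_pos: [0.6595, -0.0891, 0.0883]
ee_rot: [0.996, 0.093, 0.001, 0.001]
contact_force: [0.1, -0.6, -0.8]
opening: 0.214
at [ 0.6595 -0.0891  0.0883] heading 10.6 rows [-0.003  -0.0006  0.0035] yaw -0.001
[[311.03622824 315.15598663]] [[320.42799514 323.22202254]]
```

View pics/s9.png

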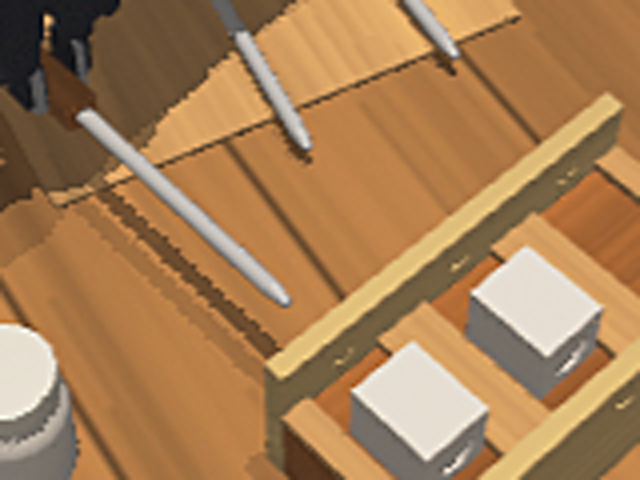

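The tip is at about (312,315.5) in scene, on line with hole 0. I'll advance in stages.

```bash
python3 -m crank '[{"translation":[-0.003,0,0.003],"yaw":0},{"translation":[-0.003,-0.02,0.003],"yaw":0},{"translation":[-0.003,-0.04,0.003],"yaw":0},{"translation":[-0.003,-0.06,0.003],"yaw":0},{"translation":[-0.003,-0.08,0.003],"yaw":0},{"translation":[-0.003,-0.09,0.003],"yaw":0},{"translation":[-0.003,-0.09,0.003],"yaw":0}]'
python3 -c "
from h import *
ex=np.array([-np.sin(np.radians(10.65)),np.cos(np.radians(10.65)),0]);T=np.array([.658,-.0891,.0866])
p,r=pose();d=(p-T)@ex;print('travel',d,'lateral',r.inv().apply(p-T-d*ex));go(T+ex*.186,10.65);print(manip.observe()['torque'])"
```

```text
t: 29.45
eef_pos: [0.6486, -0.0433, 0.0853]
ee_rot: [0.996, 0.094, -0.0, -0.0]
contact_force: [0.8, 0.2, 0.1]
opening: 0.214
travel 0.046731499759011856 lateral [-8.24485735e-04 -1.25261341e-06  1.32108625e-03]
at [ 0.6486 -0.0433  0.0853] heading 10.7 rows [ 0.0021 -0.2785 -0.0026] yaw 0.002
[-0.02270154  0.03677466  0.02582228]
```

```bash
python3 -m crank '[{"translation":[0.0015,-0.03,-0.002],"yaw":0},{"translation":[0.0015,-0.06,-0.002],"yaw":0},{"translation":[0.0015,-0.09,-0.002],"yaw":0},{"translation":[0.0015,-0.12,-0.002],"yaw":0},{"translation":[0.0015,-0.14,-0.002],"yaw":0},{"translation":[0.0015,-0.16,-0.002],"yaw":0},{"translation":[0.0015,-0.18,-0.002],"yaw":0},{"translation":[0.0015,-0.2,-0.002],"yaw":0},{"translation":[0.0015,-0.2,-0.002],"yaw":0}]'
cat > chk.py <<'E'
from h import *
import sys
T=np.array(eval(sys.argv[1]))
ex=np.array([-np.sin(np.radians(10.65)),np.cos(np.radians(10.65)),0])
p,r=pose();d=(p-T)@ex;print('travel',d,'lateral',r.inv().apply(p-T-d*ex).round(4));go(T+ex*.186,10.65);s=manip.observe();print(s['torque'].round(2),s['contact_force'].round(1))
E
python3 chk.py "[.658,-.0891,.0866]"
```

```text
t: 30.58
eef_pos: [0.6306, 0.0557, 0.0863]
ee_rot: [0.996, 0.094, 0.0, -0.0]
contact_force: [1.0, -0.1, 0.2]
opening: 0.219
travel 0.1473862962670102 lateral [-0.0002 -0.      0.0003]
at [0.6306 0.0557 0.0863] heading 10.8 rows [ 0.0005 -0.0772 -0.0005] yaw 0.003
[-0.09  0.   -0.01] [ 1.  -0.1  0.2]
```

```bash
python3 -m crank '[{"translation":[0,-0.03,0],"yaw":0},{"translation":[0,-0.05,0],"yaw":0},{"translation":[0,-0.065,0],"yaw":0},{"translation":[0,-0.07,0],"yaw":0},{"translation":[0,-0.074,0],"yaw":0},{"translation":[0,-0.074,0],"yaw":0}]'
python3 chk.py "[.658,-.0891,.0866]"
python3 -m crank '[{"translation":[0,-0.003,0],"yaw":0},{"translation":[0,-0.006,0],"yaw":0},{"translation":[0,-0.006,0],"yaw":0}]'
python3 chk.py "[.658,-.0891,.0866]"
```

```text
t: 31.32
eef_pos: [0.624, 0.0906, 0.0862]
ee_rot: [0.996, 0.093, -0.0, 0.0]
contact_force: [1.0, -0.2, -0.7]
opening: 0.218
travel 0.1828676466875794 lateral [-0.0002 -0.      0.0004]
at [0.624  0.0906 0.0862] heading 10.7 rows [ 0.0005 -0.0063 -0.0007] yaw 0.0
[-0.05 -0.05  0.04] [ 1.  -0.2 -0.7]
t: 31.7
eef_pos: [0.6235, 0.0929, 0.0862]
ee_rot: [0.996, 0.093, -0.0, 0.001]
contact_force: [-0.2, -2.2, -0.9]
opening: 0.215
travel 0.18523907495273179 lateral [-0.0003 -0.      0.0004]
at [0.6235 0.0929 0.0862] heading 10.6 rows [ 0.0005 -0.0015 -0.0008] yaw -0.0
[-0.46 -0.02 -0.02] [-0.2 -2.2 -0.9]
```

```bash
python3 -m crank '[{"translation":[0,-0.003,0],"yaw":0},{"translation":[0,-0.005,0],"yaw":0},{"translation":[0,-0.005,0],"yaw":0}]'
python3 chk.py "[.658,-.0891,.0866]"
```

```text
t: 32.08
eef_pos: [0.6235, 0.093, 0.0863]
ee_rot: [0.996, 0.092, -0.0, 0.002]
contact_force: [0.6, -7.3, -0.2]
opening: 0.22
travel 0.18536693077175476 lateral [-0.0003 -0.      0.0003]
at [0.6235 0.093  0.0863] heading 10.6 rows [ 0.0006 -0.0013 -0.0007] yaw -0.002
[-1.5  -0.16  0.02] [ 0.6 -7.3 -0.2]
```

```bash
python3 -m crank '[{"translation":[0,0,0],"yaw":0},{"translation":[0,0,0],"yaw":0},{"translation":[0,0,0],"yaw":0},{"translation":[0,0,-0.03],"yaw":0},{"translation":[0,0,-0.1],"yaw":0},{"translation":[0,0,-0.2],"yaw":0},{"translation":[0,0,-0.32],"yaw":0},{"translation":[0,0,-0.42],"yaw":0},{"translation":[0,0,-0.46],"yaw":0},{"translation":[0,0,-0.46],"yaw":0}]' 100
python3 -c "
from h import *
s=viewer.grab_frame('scene');cv2.imwrite('pics/s10.png',cv2.resize(s[180:400,180:460],None,fx=2.5,fy=2.5,interpolation=cv2.INTER_CUBIC))
go([.545,-.2486,.316],-5)"
```

```text
t: 33.33
eef_pos: [0.6233, 0.0965, 0.318]
ee_rot: [0.996, 0.093, 0.002, 0.0]
contact_force: [-0.5, -1.1, -1.5]
opening: 0.61
at [0.6225 0.0961 0.3159] heading 10.7 rows [-2.802e-01  6.487e-01  1.000e-04] yaw 0.349
```

View pics/s10.png

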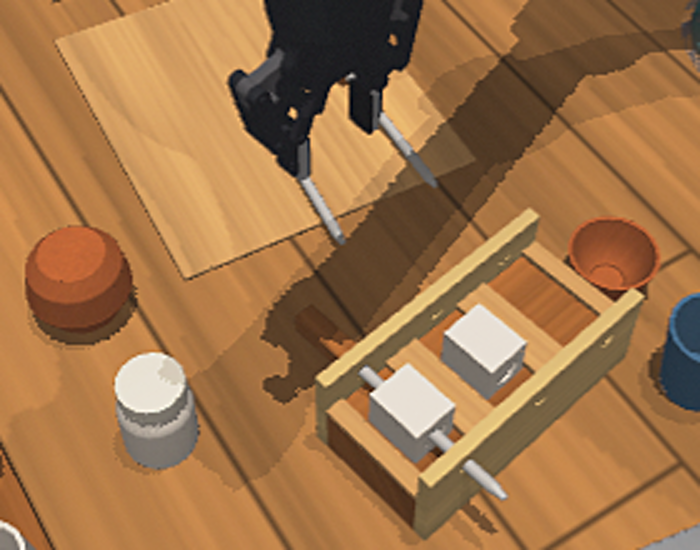

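Rod 1 runs through both uprights and the bead, with its tip at crop (500,493) and its handle at (320,330). Now for the second rod.

```bash
python3 -m crank '[{"translation":[-0.28,0.65,0],"yaw":0.35},{"translation":[-0.28,0.65,0],"yaw":0.35},{"translation":[-0.28,0.65,0],"yaw":0.35},{"translation":[-0.28,0.65,0],"yaw":0.35},{"translation":[-0.28,0.65,0],"yaw":0.35},{"translation":[-0.28,0.65,0],"yaw":0.35},{"translation":[-0.28,0.65,0],"yaw":0.35},{"translation":[-0.28,0.65,0],"yaw":0.35},{"translation":[-0.28,0.65,0],"yaw":0.35}]' 0
python3 - <<'E'
from h import *
from m3 import comps
C=cam('wrist'); im=viewer.grab_frame('wrist'); cv2.imwrite('pics/w11.png',im); h=cv2.cvtColor(im,cv2.COLOR_BGR2HSV)
comps(im,C,((h[...,1]<50)&(h[...,2]>90)).astype(np.uint8),.018,150,'rod')
print(proj(C,[.523,-.2063,.026]))
cv2.imwrite('pics/w11c.png',im[:330])
E
```

```text
t: 34.5
eef_pos: [0.5459, -0.247, 0.3155]
ee_rot: [0.999, -0.043, -0.001, -0.001]
contact_force: [0.0, 0.6, 0.3]
opening: 1.001
rod (286, 0, 12, 124) [ 531.8 -121.7] [  9.2 109.6] axis 83.6
rod (175, 0, 23, 145) [ 431.8 -121.9] [  9.9 130.8] axis 87.0
[[290.55429232 155.49520847]]
```

View pics/w11c.png

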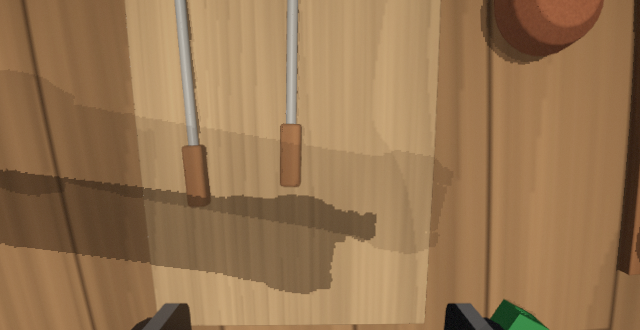

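The rods have not moved; the middle handle is at (290,155).

```bash
python3 -c "
from h import *
go([.524,-.2003,.0316],-6.3)"
```

```text
at [ 0.546  -0.2473  0.3158] heading -4.9 rows [-0.0514 -0.0894  0.5685] yaw 0.031
```

```bash
python3 -m crank '[{"translation":[-0.051,-0.089,0.1],"yaw":0.03},{"translation":[-0.051,-0.089,0.2],"yaw":0.03},{"translation":[-0.051,-0.089,0.3],"yaw":0.03},{"translation":[-0.051,-0.089,0.4],"yaw":0.03},{"translation":[-0.051,-0.089,0.48],"yaw":0.03},{"translation":[-0.051,-0.089,0.54],"yaw":0.03},{"translation":[-0.051,-0.089,0.569],"yaw":0.03},{"translation":[-0.051,-0.089,0.569],"yaw":0.03}]' 0
python3 -m crank '[{"translation":[0,0,0],"yaw":0},{"translation":[0,0,0],"yaw":0},{"translation":[0,0,0],"yaw":0},{"translation":[0,0,0],"yaw":0},{"translation":[0,0,0],"yaw":0},{"translation":[0,0,0],"yaw":0},{"translation":[0,0,0],"yaw":0}]' 255
python3 -m crank '[{"translation":[0,0,-0.05],"yaw":0},{"translation":[0,0,-0.15],"yaw":0},{"translation":[0,0,-0.25],"yaw":0},{"translation":[0,0,-0.25],"yaw":0},{"translation":[0,0,-0.25],"yaw":0}]'
python3 - <<'E'
from h import *
ex=np.array([-np.sin(np.radians(10.65)),np.cos(np.radians(10.65)),0])
m=np.array([.5404,.1036,0]); T=m-ex*.246; T[2]=.16; go(T,10.65); T=m-ex*.21;T[2]=.0866; print(T)
E
```

```text
t: 35.55
eef_pos: [0.524, -0.2018, 0.0313]
ee_rot: [0.998, -0.055, -0.001, -0.0]
contact_force: [0.4, -0.0, 1.0]
opening: 1.001
t: 36.42
eef_pos: [0.5246, -0.2028, 0.0326]
ee_rot: [0.998, -0.056, 0.001, 0.0]
contact_force: [-1.1, -0.5, 6.7]
opening: 0.215
t: 37.05
eef_pos: [0.5234, -0.2026, 0.1562]
ee_rot: [0.998, -0.056, -0.001, -0.0]
contact_force: [0.3, -0.1, -0.5]
opening: 0.213
at [ 0.5234 -0.2026  0.1562] heading -6.4 rows [ 0.1097 -0.142  -0.0078] yaw -0.38
[ 0.5792099  -0.10278263  0.0866    ]
```

```bash
python3 -m crank '[{"translation":[0.11,-0.14,0],"yaw":-0.38},{"translation":[0.11,-0.14,0],"yaw":-0.38},{"translation":[0.11,-0.14,0],"yaw":-0.38},{"translation":[0.11,-0.14,0],"yaw":-0.38},{"translation":[0.11,-0.14,0],"yaw":-0.38},{"translation":[0.11,-0.14,0],"yaw":-0.38}]'
python3 held.py pics/w12.png 0.0166
python3 - <<'E'
from h import *
go([.5792,-.1028,.0866],10.65)
E
```

```text
t: 37.8
eef_pos: [0.586, -0.1401, 0.1566]
ee_rot: [0.996, 0.092, -0.0, 0.0]
contact_force: [-0.1, 0.3, -0.1]
opening: 0.215
33 [[np.float64(316.0), 5]] [[np.float64(316.5), 197]]
x at y=0 -0.0012 slope deg 0.04 x at tip -0.0013 y range -0.10000864280175083 -0.04188682778990651
expected tip px [[329.06422952 260.62116946]] mouth px [[320.72175081 322.95921615]]
crop origin 209 170
at [ 0.5863 -0.1397  0.1569] heading 10.6 rows [-0.0004 -0.0752  0.1405] yaw -0.001
```

View pics/w12b.png

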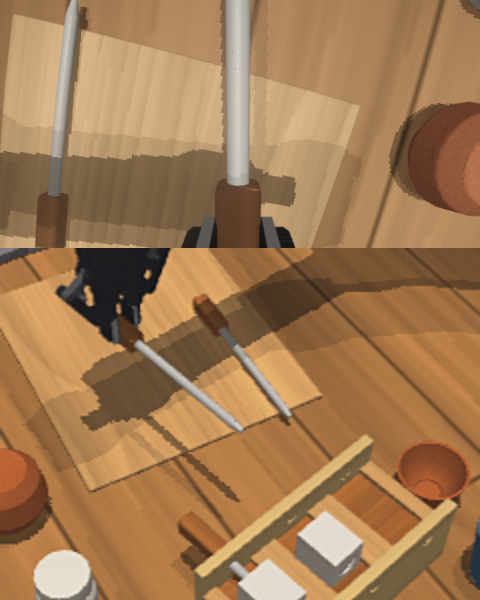

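The same good hold: the tip is at scene (329.5,260.5) against an expected (329.1,260.6). Inserting into hole 1.

```bash
python3 -m crank '[{"translation":[-0.001,-0.02,0.1],"yaw":0},{"translation":[-0.001,-0.06,0.14],"yaw":0},{"translation":[-0.001,-0.074,0.142],"yaw":0},{"translation":[-0.001,-0.074,0.142],"yaw":0},{"translation":[-0.001,-0.074,0.142],"yaw":0}]'
python3 chk.py "[.5792,-.1028,.0866]"
```

```text
t: 38.52
eef_pos: [0.5803, -0.104, 0.0871]
ee_rot: [0.996, 0.093, 0.001, 0.001]
contact_force: [0.2, 0.3, -0.1]
opening: 0.214
travel -0.0013547250846404001 lateral [ 0.0009  0.     -0.0005]
at [ 0.5803 -0.104   0.0871] heading 10.6 rows [-0.0019 -0.3747  0.0004] yaw -0.001
[ 0.01 -0.   -0.05] [ 0.2  0.3 -0.1]
```

```bash
python3 -m crank '[{"translation":[-0.001,0,0],"yaw":0},{"translation":[-0.001,-0.02,0],"yaw":0},{"translation":[-0.001,-0.04,0],"yaw":0},{"translation":[-0.001,-0.06,0],"yaw":0},{"translation":[-0.001,-0.08,0],"yaw":0},{"translation":[-0.001,-0.09,0],"yaw":0},{"translation":[-0.001,-0.09,0],"yaw":0}]'
python3 chk.py "[.5792,-.1028,.0866]"
```

```text
t: 39.4
eef_pos: [0.5704, -0.0582, 0.0858]
ee_rot: [0.996, 0.094, -0.0, 0.0]
contact_force: [0.6, 0.8, 0.0]
opening: 0.212
travel 0.04545762981840434 lateral [-0.0004 -0.      0.0008]
at [ 0.5704 -0.0582  0.0858] heading 10.7 rows [ 0.0012 -0.2811 -0.0016] yaw 0.002
[-0.03 -0.07 -0.04] [0.6 0.8 0. ]
```

```bash
python3 -m crank '[{"translation":[0.001,-0.03,-0.001],"yaw":0},{"translation":[0.001,-0.06,-0.001],"yaw":0},{"translation":[0.001,-0.09,-0.001],"yaw":0},{"translation":[0.001,-0.12,-0.001],"yaw":0},{"translation":[0.001,-0.14,-0.001],"yaw":0},{"translation":[0.001,-0.16,-0.001],"yaw":0},{"translation":[0.001,-0.18,-0.001],"yaw":0},{"translation":[0.001,-0.2,-0.001],"yaw":0},{"translation":[0.001,-0.2,-0.001],"yaw":0}]'
python3 chk.py "[.5792,-.1028,.0866]"
```

```text
t: 40.52
eef_pos: [0.5522, 0.0407, 0.0863]
ee_rot: [0.996, 0.094, 0.0, -0.0]
contact_force: [-0.5, -0.2, -1.1]
opening: 0.216
travel 0.14601654127983899 lateral [-0.      0.      0.0003]
at [0.5522 0.0407 0.0863] heading 10.8 rows [ 0.0002 -0.08   -0.0005] yaw 0.003
[-0.01 -0.01  0.03] [-0.5 -0.2 -1.1]
```

```bash
python3 -m crank '[{"translation":[0,-0.03,0],"yaw":0},{"translation":[0,-0.05,0],"yaw":0},{"translation":[0,-0.065,0],"yaw":0},{"translation":[0,-0.07,0],"yaw":0},{"translation":[0,-0.076,0],"yaw":0},{"translation":[0,-0.08,0],"yaw":0},{"translation":[0,-0.08,0],"yaw":0}]'
python3 chk.py "[.5792,-.1028,.0866]"
python3 -m crank '[{"translation":[0,-0.003,0],"yaw":0},{"translation":[0,-0.006,0],"yaw":0},{"translation":[0,-0.006,0],"yaw":0}]'
python3 chk.py "[.5792,-.1028,.0866]"
```

```text
t: 41.4
eef_pos: [0.5451, 0.0778, 0.0863]
ee_rot: [0.996, 0.093, -0.0, 0.001]
contact_force: [0.9, -3.6, 0.1]
opening: 0.216
travel 0.18377030102368178 lateral [-0.0001 -0.      0.0003]
at [0.5451 0.0778 0.0863] heading 10.6 rows [ 0.0002 -0.0045 -0.0007] yaw -0.001
[-0.67 -0.1   0.02] [ 0.9 -3.6  0.1]
t: 41.78
eef_pos: [0.5451, 0.0779, 0.0863]
ee_rot: [0.996, 0.092, -0.0, 0.002]
contact_force: [1.9, -9.8, 1.1]
opening: 0.218
travel 0.18387477809386996 lateral [-0.0001 -0.      0.0003]
at [0.5451 0.0779 0.0863] heading 10.5 rows [ 0.0003 -0.0042 -0.0006] yaw -0.003
[-2.03 -0.34  0.01] [ 1.9 -9.8  1.1]
```

Seated. I'll release it, rise, and look at the handles against the near upright.

```bash
python3 -m crank '[{"translation":[0,0,0],"yaw":0},{"translation":[0,0,0],"yaw":0},{"translation":[0,0,0],"yaw":0},{"translation":[0,0,-0.03],"yaw":0},{"translation":[0,0,-0.1],"yaw":0},{"translation":[0,0,-0.2],"yaw":0},{"translation":[0,0,-0.32],"yaw":0},{"translation":[0,0,-0.42],"yaw":0},{"translation":[0,0,-0.46],"yaw":0},{"translation":[0,0,-0.46],"yaw":0}]' 100
python3 -c "
from h import *
s=viewer.grab_frame('scene'); w=viewer.grab_frame('wrist')
a=cv2.resize(s[230:390,250:450],(600,480),interpolation=cv2.INTER_CUBIC)
cv2.imwrite('pics/s13.png',a); cv2.imwrite('pics/w13.png',w)
go([.4667,.4113,.25],-9.7)"
```

```text
t: 43.02
eef_pos: [0.545, 0.0824, 0.3189]
ee_rot: [0.996, 0.093, 0.002, 0.0]
contact_force: [0.6, -0.7, -0.2]
opening: 0.608
at [0.5438 0.0819 0.3158] heading 10.7 rows [-0.0291 -0.6761  0.1316] yaw 0.453
```

View pics/s13.png

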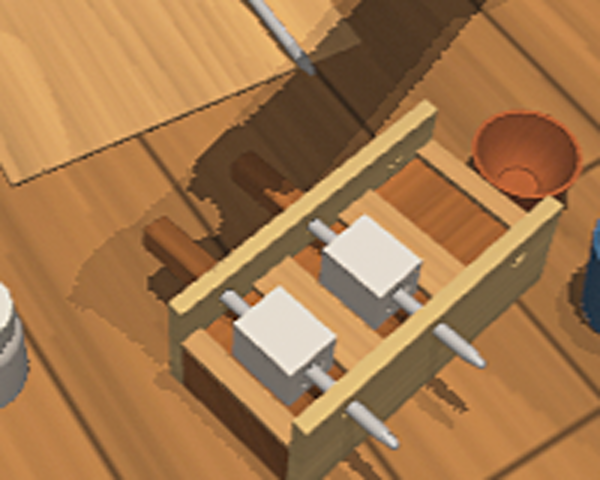

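Both rods are through their beads and uprights. I'll check how far the tips stick out; a seated rod should give rack x = 99 mm.

```bash
python3 - <<'E'
from h import *
S=cam('scene'); a=np.radians(10.65); ex=np.array([-np.sin(a),np.cos(a)]); ey=-np.array([np.cos(a),np.sin(a)])
for px in ([382.2,378],[411,351]):
  for z in (.068,.072,.076):
    d=onz(S,[px],z)[0,:2]-[.529,.163]; print(px,z,'rack x,y',(d@ex).round(4),(d@ey).round(4))
go([.5,-.02,.32],10.7)
E
python3 -m crank '[{"translation":[0,0.2,0],"yaw":0},{"translation":[0,0.2,0],"yaw":0},{"translation":[0,0.2,0],"yaw":0},{"translation":[0,0.2,0],"yaw":0}]' 0
python3 - <<'E'
from h import *
w=viewer.grab_frame('wrist'); C=cam('wrist'); o=proj(C,[.58,.1,.08])[0].astype(int); print(o)
x0=int(np.clip(o[0]-100,0,440)); y0=int(np.clip(o[1]-75,0,330)); print(x0,y0)
cv2.imwrite('pics/w14.png',cv2.resize(w[y0:y0+150,x0:x0+200],(800,600),interpolation=cv2.INTER_CUBIC))
E
```

```text
[382.2, 378] 0.068 rack x,y 0.0983 -0.0757
[382.2, 378] 0.072 rack x,y 0.0994 -0.0774
[382.2, 378] 0.076 rack x,y 0.1005 -0.0791
[411, 351] 0.068 rack x,y 0.098 0.0041
[411, 351] 0.072 rack x,y 0.0991 0.002
[411, 351] 0.076 rack x,y 0.1002 -0.0001
at [0.5438 0.0819 0.3158] heading 10.7 rows [-0.1239  0.1839 -0.0082] yaw -0.0
t: 43.62
eef_pos: [0.5623, -0.0155, 0.315]
ee_rot: [0.996, 0.094, -0.001, -0.001]
contact_force: [0.0, 0.3, -0.6]
opening: 0.999
[367  70]
267 0
```

View pics/w14.png

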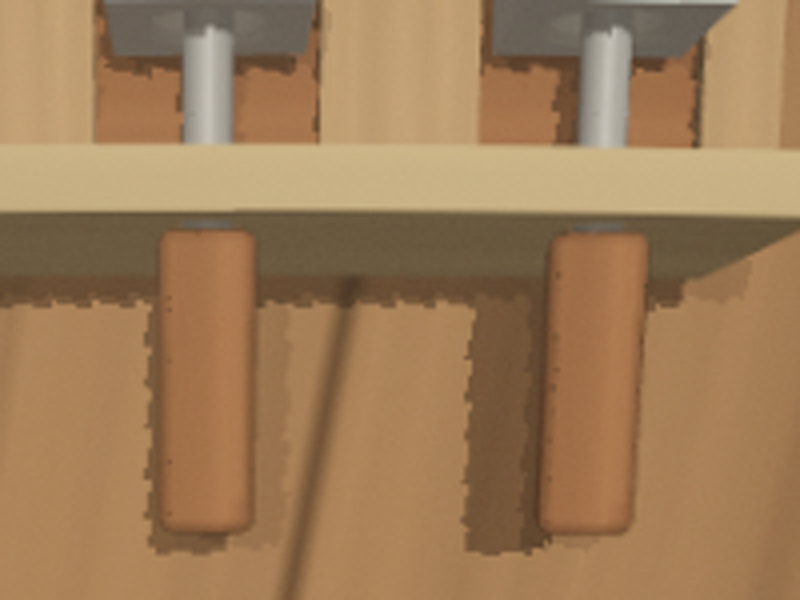

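The crop shows both handles up against the near upright at (207,230) and (597,235), with only a sliver from the sag tilt. The tips read 98–100 mm against the expected 99, so both rods are seated. Now the fan.

```bash
python3 -c "
from h import *
go([.51,.36,.25],-9.7)"
```

```text
at [ 0.5624 -0.0149  0.3154] heading 10.8 rows [ 0.0378 -0.7559  0.1317] yaw 0.456
```

```bash
python3 -m crank '[{"translation":[0.04,-0.75,0],"yaw":0.456},{"translation":[0.04,-0.75,0],"yaw":0.456},{"translation":[0.04,-0.75,0],"yaw":0.456},{"translation":[0.04,-0.75,0.05],"yaw":0.456},{"translation":[0.04,-0.75,0.13],"yaw":0.456},{"translation":[0.04,-0.75,0.13],"yaw":0.456},{"translation":[0.04,-0.75,0.13],"yaw":0.456},{"translation":[0.04,-0.75,0.13],"yaw":0.456},{"translation":[0.04,-0.75,0.13],"yaw":0.456}]' 0
python3 - <<'E'
from h import *
w=viewer.grab_frame('wrist'); C=cam('wrist'); go([.4667,.4105,.075],-9.7)
cv2.imwrite('pics/w15f.png',w)
a=proj(C,[.4667,.411,.0845])[0]; b=proj(C,[.555,.362,.037])[0]; print(a,b)
x0=int(min(a[0],b[0])-50); y0=int(min(a[1],b[1])-50); print(x0,y0)
cv2.imwrite('pics/w15.png',cv2.resize(w[max(y0,0):max(y0,0)+180,max(x0,0):max(x0,0)+240],(800,600),interpolation=cv2.INTER_CUBIC))
E
```

```text
t: 44.8
eef_pos: [0.5141, 0.3543, 0.2518]
ee_rot: [0.996, -0.087, 0.001, 0.0]
contact_force: [-0.3, 0.1, -0.3]
opening: 1.0
at [0.5143 0.3539 0.252 ] heading -10.0 rows [-0.1141 -0.095   0.3539] yaw -0.007
[232.89623133 152.45584643] [365.66512909 190.66567682]
182 102
```

I've used all 16 views, so I'll measure the rest numerically.

Run:
```python
from h import *
im=cv2.imread('pics/w15f.png'); C=cam('wrist'); h=cv2.cvtColor(im,cv2.COLOR_BGR2HSV)
a=np.radians(-9.85); ey=np.array([np.cos(a),np.sin(a)])
def blob(m,box):
    x0,y0,x1,y1=box; z=np.zeros(m.shape,np.uint8); z[y0:y1,x0:x1]=m[y0:y1,x0:x1]
    cs,_=cv2.findContours(z,0,cv2.CHAIN_APPROX_NONE); return max(cs,key=cv2.contourArea)
off=np.array([.4667,.4113])
m=blob((h[...,0]>15)&(h[...,0]<32)&(h[...,1]>110)&(h[...,2]>70),(330,165,400,225)); print('marker px',cv2.boundingRect(m),cv2.contourArea(m),cv2.minAreaRect(m))
cx=cv2.minAreaRect(m)[0]
for z in (.034,.038): P=onz(C,[cx],z)[0,:2]; print('marker',P.round(4),'fan rel TCP off',((P-off)@ey).round(4))
Q=onz(C,m.reshape(-1,2),.038)[:,:2]; v=(Q-off)@ey; print('extent along track',v.min().round(4),v.max().round(4))
g=blob((h[...,2]<70),(200,120,265,190)); print('grip px',cv2.boundingRect(g),cv2.contourArea(g))
x,y,w_,h_=cv2.boundingRect(g)
for c in ((x+w_/2,y+h_/2),): P=onz(C,[c],.0845)[0,:2]; print('grip',P.round(4),((P-off)@ey).round(4))
```

```text
marker px (356, 181, 18, 31) 416.0 ((364.5, 196.0), (30.0, 17.0), 90.0)
marker [0.5537 0.3574] fan rel TCP off 0.0949
marker [0.5534 0.3581] fan rel TCP off 0.0945
extent along track 0.0875 0.101
grip px (233, 137, 23, 40) 250.5
grip [0.4738 0.4066] 0.0078
```

Run:
```python
from h import *
im=cv2.imread('pics/w15f.png'); g=cv2.cvtColor(im,cv2.COLOR_BGR2GRAY)
for y in (130,136,142,148,152,158,164,170,176): print(y,g[y,205:270:2])
im=cv2.imread('pics/w1.png'); g=cv2.cvtColor(im,cv2.COLOR_BGR2GRAY)
print('w1')
for y in (152,160,170,182): print(y,g[y,312:362:2])
```

```text
130 [158 159 160 175 194 194 194 196 195 196 196 196 197 197 198 199 198 199
 199 199 199 199 200 201 202 203 203 204 203 204 203 203 202]
136 [157 157 159 167 208 207 206 206 206 206 207 206 207 176 152 137 135 135
 135 134 135 134 133 200 188 187 206 207 206 206 207 208 208]
142 [158 158 161 164 199 202 201 164  69  68  71  72  72  74  73  76  77  78
  80  78  70  66  65  67  66 115 185 185 186 204 204 204 204]
148 [159 159 159 163 201 208 207 174  68  71  75  74  78  78  79  82  82  83
  83  78  71  67  66  64  64  85 176 187 188 189 207 208 207]
152 [159 158 158 154 197 206 205 187  64  71  73  74  78  76  78  79  80  82
  83  66  71  68  66  67  66  66  73  74  74  73  78  77  78]
158 [158 161 160 160 190 204 204 205  67  68  73  74  76  76  77  79  80  80
  80  76  70  68  63  65  67  66  74  74  73  77  77  76  77]
164 [157 158 158 158 175 201 200 200  88  67  70  73  73  77  76  75  76  76
  79  74  70  66  64  67  63  71 182 182 183 183 201 202 203]
170 [156 157 158 158 171 206 207 206 108  66  71  70  72  71  73  75  73  75
  76  76  70  66  64  65  65  73 187 186 188 206 207 206 207]
176 [158 157 156 158 169 199 203 202 202 105  65  64  64  68  66  65  68  67
  66  67  67  66 114 142 203 203 203 202 203 202 203 203 202]
w1
152 [205 206 206 206 206 134  70  73  76  74  75  75  74  74  73  72  70  72
  72 131 194 196 207 207 207]
160 [171 174 173 174 160  82  71  76  85  86  86  85  84  84  83  85  80  81
  72  68 148 147 180 181 210]
170 [ 84  83  83  80  77  66  72  73  80  82  80  80  80  79  78  76  77  73
  66  66  84  75  79  94 183]
182 [201 201 201 197 139  86  64  68  71  74  74  71  73  72  69  70  70  64
  63  70 184 184 185 184 184]
```

```bash
python3 -m crank '[{"translation":[-0.114,-0.095,0.08],"yaw":0},{"translation":[-0.114,-0.095,0.16],"yaw":0},{"translation":[-0.114,-0.095,0.24],"yaw":0},{"translation":[-0.114,-0.095,0.31],"yaw":0},{"translation":[-0.114,-0.095,0.352],"yaw":0},{"translation":[-0.114,-0.095,0.352],"yaw":0}]' 0
python3 -m crank '[{"translation":[0,0,0],"yaw":0},{"translation":[0,0,0],"yaw":0},{"translation":[0,0,0],"yaw":0},{"translation":[0,0,0],"yaw":0},{"translation":[0,0,0],"yaw":0},{"translation":[0,0,0],"yaw":0}]' 255
python3 - <<'E'
from h import *
a=np.radians(-9.85); ey=np.array([np.cos(a),np.sin(a)])
p,_=pose(); print('fan rel',((p[:2]-[.4667,.4113])@ey).round(4)); T=np.r_[p[:2]+ey*(.0943-(p[:2]-[.4667,.4113])@ey),p[2]]; go(T)
E
```

```text
t: 45.6
eef_pos: [0.4654, 0.411, 0.0746]
ee_rot: [0.996, -0.087, -0.0, 0.001]
contact_force: [0.2, -1.2, 0.9]
opening: 1.004
t: 46.35
eef_pos: [0.4669, 0.4124, 0.0764]
ee_rot: [0.996, -0.086, 0.002, -0.001]
contact_force: [5.5, -2.2, 6.0]
opening: 0.225
fan rel 0.0
at [0.4669 0.4124 0.0764] heading -9.9 rows [ 1.885e-01 -1.000e-04  6.000e-04] yaw 0
```

```bash
python3 -m crank '[{"translation":[0.05,0,0],"yaw":0},{"translation":[0.1,0,0],"yaw":0},{"translation":[0.15,0,0],"yaw":0},{"translation":[0.18,0,0],"yaw":0},{"translation":[0.19,0,0],"yaw":0},{"translation":[0.19,0,0],"yaw":0},{"translation":[0.19,0,0],"yaw":0}]'
python3 - <<'E'
from h import *
a=np.radians(-9.85); ey=np.array([np.cos(a),np.sin(a)])
p,_=pose(); print('fan rel',((p[:2]-[.4667,.4113])@ey).round(4))
E
```

```text
t: 47.22
eef_pos: [0.5591, 0.3965, 0.0764]
ee_rot: [0.996, -0.086, 0.001, -0.0]
contact_force: [1.1, -1.1, 6.7]
opening: 0.223
fan rel 0.0935
```

```bash
python3 -m crank '[{"translation":[0,0,0],"yaw":0},{"translation":[0,0,0],"yaw":0},{"translation":[0,0,0],"yaw":0},{"translation":[0,0,0],"yaw":0}]' 60
python3 -m crank '[{"translation":[0,0,-0.1],"yaw":0},{"translation":[0,0,-0.22],"yaw":0},{"translation":[0,0.03,-0.34],"yaw":0},{"translation":[0,0.07,-0.36],"yaw":0},{"translation":[0,0.07,-0.36],"yaw":0},{"translation":[0,0.07,-0.36],"yaw":0}]' 0
cat > fan.py <<'E'
from h import *
import sys
C=cam('wrist'); im=viewer.grab_frame('wrist'); cv2.imwrite(sys.argv[1],im); g=cv2.cvtColor(im,cv2.COLOR_BGR2GRAY); h=cv2.cvtColor(im,cv2.COLOR_BGR2HSV)
p,_=pose(); print(p.round(4))
a=np.radians(-9.85); ey=np.array([np.cos(a),np.sin(a)]); off=np.array([.4667,.4113])
G=proj(C,[*(off+ey*.0935),.0845])[0]; M=proj(C,[.5534,.3584,.038])[0]; print('pred grip',G.round(1),'marker',M.round(1))
z=np.zeros(g.shape,np.uint8); x,y=M.astype(int); z[y-22:y+22,x-25:x+25]=((h[...,0]>15)&(h[...,0]<32)&(h[...,1]>110)&(h[...,2]>70))[y-22:y+22,x-25:x+25]
c=max(cv2.findContours(z,0,1)[0],key=cv2.contourArea); r=cv2.minAreaRect(c); print('marker',cv2.boundingRect(c),r)
x,y=G.astype(int)
for yy in (y-10,y-5,y+8,y+12): print(yy,x-26,g[yy,x-26:x+26:2])
# edges (dark threshold 110) away from the slot
L=[];Rr=[]
for yy in [*range(y-14,y-6),*range(y+6,y+14)]:
    xs=np.nonzero(g[yy,x-24:x+24]<100)[0]+x-24
    if len(xs): L.append(xs.min());Rr.append(xs.max())
gc=(np.median(L)+np.median(Rr)+0)/2; print('grip edges',np.median(L),np.median(Rr),gc)
q=onz(C,[[gc,y]],.0845)[0,:2]; m=onz(C,[r[0]],.037)[0,:2]
print('grip',q.round(4),((q-off)@ey).round(4),'marker',m.round(4),((m-off)@ey).round(4),'marker-grip mm',(((m-q)@ey)*1000).round(2))
E
python3 fan.py pics/w16.png
```

```text
t: 47.72
eef_pos: [0.5583, 0.3962, 0.075]
ee_rot: [0.996, -0.086, -0.0, 0.0]
contact_force: [-0.5, 0.5, -0.2]
opening: 0.762
t: 48.48
eef_pos: [0.552, 0.3613, 0.2533]
ee_rot: [0.996, -0.086, -0.001, 0.001]
contact_force: [-0.3, -0.6, 0.1]
opening: 0.999
[0.5518 0.3617 0.2531]
pred grip [319.8 171.4] marker [320.8 212. ]
marker (311, 197, 18, 31) ((319.5, 212.0), (30.0, 17.0), 90.0)
161 293 [201 201 202 202 201 201 171  71  77  82  80  80  79  79  79  80  79  78
  78  72 117 184 184 185 203 203]
166 293 [169 169 168 169 158 167 100  72  78  85  83  83  83  83  83  82  84  84
  79  69  70 155 155 172 172 171]
179 293 [202 203 202 203 202 202  88  68  73  78  76  76  76  73  76  74  74  76
  70  67  85 184 184 188 202 202]
183 293 [198 198 200 199 198 199 115  67  69  73  76  75  76  74  73  72  72  71
  69  63  87 182 182 200 201 195]
grip edges 306.0 333.0 319.5
grip [0.5587 0.3956] 0.0933 marker [0.5524 0.3584] 0.0934 marker-grip mm 0.17
```

Run:
```python
from h import *
s=viewer.grab_frame('scene'); a=cv2.resize(s[230:390,250:450],(600,480),interpolation=cv2.INTER_CUBIC); b=cv2.imread('pics/s13.png')
d=cv2.absdiff(a,b).max(2)
for n,(x,y) in dict(tip0=(396,443),tip1=(483,362),bead0=(285,340),bead1=(370,265),h0=(190,255),h1=(262,185)).items(): print(n,np.median(d[y-25:y+25,x-25:x+25]))
t=viewer.grab_frame('top'); t0=cv2.imread('pics/top0.png'); dd=cv2.absdiff(t,t0).max(2)
for n,(x,y) in dict(jar=(299,152),pot=(349,156),rib=(236,163),bowl=(267,288),cup=(223,284),green=(459,166),brush=(480,235),ctrl2=(197,343),rod=(400,270)).items(): print(n,np.median(dd[y-10:y+10,x-10:x+10]))
print(manip.observe()['contact_force'].round(1)); ticket.sign_off()
```

```text
tip0 24.0
tip1 140.0
bead0 1.0
bead1 23.0
h0 20.0
h1 79.0
jar 13.0
pot 12.0
rib 7.0
bowl 72.5
cup 48.5
green 11.0
brush 12.0
ctrl2 12.0
rod 13.0
[-0.3 -0.  -0.4]
the job is handed in; nothing more can be done
```

The job is handed in at about 48.5 s of robot time. I turned the fan off, set the two white beads that were there in lanes 0 and 1, and pushed a rod through each. Then I slid the fan up to the brass marker. I left alone the third rod, the green cube, the smaller controller and the other bystanders.

**Rods:** Each handle met the near upright with 7–10 N of push. After release, the tips measured 98–100 mm along the rack's x, where a seated rod gives 99 mm. A close view showed both handles against the upright, with only a sliver of gap at the top from sag.

**Fan:** The last wrist measurement put the grip 0.2 mm from the marker along the track. My earlier estimates of the marker's position ranged from 93 to 95 mm; the grip ended at 93.5 mm. After I let go, the tool force was near zero.

**Inconclusive check:** Just before handing in, I compared new camera frames with earlier ones to confirm nothing had moved.
- **Unchanged:** bead 0 (in lane 0), the jar, pot, rib, brush, green cube, smaller controller and spare rod looked about the same.
- **Large differences:** both rod tips and handles, bead 1 (in lane 1), the bowl and the cup showed differences. I put this down to the arm or its shadow being over that area, but I had used all my picture views and did not confirm it. I touched only the slider between the last close look at the rods and handing in.

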